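# Clip the lid onto the packed crate

### The job

Put the loose lid on the packed crate so that it sits flat on the rim all round, then fold the clip at each end of the crate over the lid's edge and press it down until it snaps shut. Do it gently: set the lid down rather than dropping or ramming it, and press each clip only until it snaps, because the plastic cracks if it is forced. Leave the mug, timer, whisk and glass containers where they are.

Things in the scene. Friction and masses are not known exactly. Their poses are not given: they have to be found in the camera images.
- crate: Small clear plastic crate packed with tins and boxes; it stands fast. 115 mm tall; rim 170 mm (its x) by 188 mm (its y), mouth 158 by 176 mm; beyond the rim a carrying ledge at each y end, 250 mm over both. Origin: centre of its underside, z up. A pale clip is hinged on each ledge. Crate and clips crack if the robot presses on them with more than 25 N.
- hinge_a (a point): On the crate, nominal middle of the hinge line of the clip at the +y end: 124 mm out along y, 30 mm outside the lid's edge, 128 mm up; the line runs along the crate's x. The clip units are let into the ledges by hand: each real hinge and its catch sit up to 5 mm above or below this point, differently at each end; that is not measured and does not slip in use.
- hinge_b (a point): The same for the clip at the crate's -y end. Both flaps: 50 mm wide (crate's x), 4 mm thick. Shut, a flap lies level, reaching 46 mm inward from its hinge line over the lid's border, upper face 7.5 mm above the hinge line; a hooked lip under it, 22 mm from the hinge, snaps under the bead of a springy catch. Open, it stands about 46 mm up from the hinge line.
- clip_a (a joint): Angle (rad) of the clip at the +y end, growing as it shuts: -0.3 to 0.1 open (0.16 upright), 1.73 shut on its stop. Turns easily and stays where left up to 1.48; then the catch resists, force peaking near 1.58 (about 7 to 11 N pressed down near the flap's free end, twice that near the lip), gone at 1.67, where it snaps to 1.73 and holds. Let go earlier, it springs back to 1.48.
- clip_b (a joint): The same for the clip at the crate's -y end.
- lid: Loose clear plastic lid, 170 mm (its x) by 188 mm (its y), about 0.25 kg. Origin: centre of the underside of its locating lip, z up. Lip 8 mm deep, 153 by 171 mm: 2.5 mm to spare all round in the crate's mouth. Panel top at 11 mm, raised border 10 mm wide to 18 mm. Seated: its origin is 107 mm above the crate's origin, centred, either way round.
- handle (a point): Centre of the lid's carry-handle bar, 41 mm above the lid's origin: a bar along the lid's y, 14 mm wide (x), 100 mm long, 10 mm thick, on a post at each end; 25 mm free under the bar.
- mug: Grey ceramic mug, 80 mm across, 92 mm tall, not to be moved. Origin: centre of its underside.
- glass_box_0: Lowest of three stacked glass food containers with grey lids, each 156 by 116 by 60 mm, not to be moved. Origin: centre of its underside.
- glass_box_1: Middle glass container of the stack, not to be moved. Origin: centre of its underside.
- glass_box_2: Top glass container of the stack, not to be moved. Origin: centre of its underside.
- whisk: Stainless whisk lying on the island, 275 mm long, along its x, 51 mm tall, not to be moved. Origin: on the island under its middle.
- timer: Round steel kitchen timer, 58 mm across, 46 mm tall, not to be moved. Origin: centre of its underside.

How it is judged:
By the outcome, as a careful person would: the job done as asked, in the order asked, and still so for the second after the job is handed in, with the robot touching nothing.
It also fails if it takes over 70 s, if anything falls off the work surface, if the arm or the gripper's body presses on something with over 40 N, if the wrist force passes 120 N, or if a joint passes its speed limit or range.

### The arm

A 6-joint arm with a two-finger parallel gripper is mounted at the origin on the work surface. World frame = base frame: x ahead of the robot, y to its left, z up, the work surface at z = 0. Lengths are in m, angles in rad, forces in N, time in s.
With the tool pointing down it reaches from about 0.425 to 0.95 m from the base axis. Payload 14.7 kg.
Tool frame: the origin (TCP) lies at the very end of the fingers, on their centre line; the grasp point (between the pads) lies 19 mm behind it (r.grip_point_offset is the distance from the TCP to the grasp point, in m); z points along the fingers, y is the direction in which the jaws open and shut (so a half turn about z gives the same grasp; the last joint's range is limited). The gripper opens to 85 mm and grips with 20 to 120 N. Pads are 22 mm wide; open, the fingers measure 114 mm over their backs; the gripper's body (76 mm by 85 mm) begins 54 mm behind the grasp point. The pads swing forward as they close: fully open they stand 13 mm farther back than shut.
Start: joints at [-1.394, 0.48, 1.596, -0, 1.065, -0.047], TCP at [0.144, -0.634, 0.231] pointing down, gripper open.
Joint ranges: [-2.75, 2.75], [-0.82, 2.05], [0.23, 2.67], [-1.56, 4.7], [0.09, 2.69], [-2.92, 2.92]. Speed limits (rad/s): [1.89, 1.89, 2.39, 3.01, 3.01, 3.01].

### API

Orientations are given as a unit quaternion [w, x, y, z].
In Python, from station import r, vision gives the robot as it stands.
- The arm moves only by the tool carry_out, never from a script. Its argument "rows" is a list of rows, each a list of 2 entries, a list of its own where there are three numbers: the shift along the tool's x, y, z in m, then the turn, a rotation vector about the tool's x, y, z in rad. A call has exactly 5 rows; each row is the pose to reach, as a shift and turn from the pose commanded when the call began, along the tool's axes at that moment; what a row does not reach only later rows make up. A row lasts 1/12 s, in which the tool goes at most 41.7 mm and 7.16 degrees, less where a joint would pass 70% of its speed; a pose out of reach is approached as far as the arm can. A call with a gripper value outside its range is refused whole. "gripper" is the gripper's target within -1 to 1 (fully open at 1, half-way at 0, shut at -1), set as the call begins (left out, the last holds). The fingers move at their own pace and stop on an object; "newtons" is the grip in N (left out, the last holds). Time passes only in rows, so rows that repeat a pose let the fingers close, or fill a call up. It gives the time, the measured TCP pose, the force and the opening at its end, in the units of the state.
- r.get_state(): the state, without advancing time (a new reading comes with each control period).
- vision.read_camera(name): name is "side" or "top" or "wrist"; returns (picture, depth): 480x640x3 uint8, red, green, blue; 480x640 float32, m along the optical axis (not along the pixel's ray), 0 where there is no reading.
- vision.camera_info(name): a dict with "fx", "fy", "cx", "cy" (pixels), "distortion" ([k1, k2, p1, p2, k3] as OpenCV has them; the pictures are not rectified), "view" (4x4, takes a point from world to camera coordinates); the wrist camera has in their place "T_tool_cam" (4x4, takes a point from camera to tool coordinates, whose origin is the TCP and whose axes are the flange's). Camera axes: x right, y down, z forward; pixel columns grow to the right and rows downward; lengths in m; the calibration is good to about 2 mm. A picture is of the moment at which its call begins: read the wrist's pose just before it. camera_info takes no time and is no camera call.
- r.job_done(): hands the job in, once; it reports no verdict.
The state is a dict: "t": time; "q": joint angles; "joint_velocities": joint speeds; "joint_efforts": joint torques, N m; "position": TCP position; "orientation": TCP orientation; "force": force on the tool from outside, world axes, zero at the start; "moment": the same for the moment, N m; "finger_gap": finger opening in m.
Only numpy, scipy, OpenCV 4.12 (cv2) and the standard library are available. Lean on these libraries where they do the work, as an engineer would, in place of code of your own. Each camera call takes 0.05 s, during which the arm holds its last target.

## Working session

There is one attempt and no reset: what is moved stays moved. The work goes in short steps, Python scripts to look and compute and a tool call to move; the robot and the scene stay as the last step left them, time stands still between calls to the robot, and variables do not carry over. Pictures are saved under pics/ and viewed, and the job is handed in when it is done.

Besides the shell and the picture viewer there is one more tool, called after "Request:" as name(argument=value, ...), one argument or row to a line, values as JSON. carry_out: Moves the arm, as the interface text tells. Its arguments: {"type":"object","properties":{"rows":{"type":"array","items":{"type":"array"}},"gripper":{"type":"number"},"newtons":{"type":"number"}},"required":["rows"]}

```bash
mkdir -p pics; ls; cat > h.py <<'E'
import numpy as np, cv2
from station import r, vision
from scipy.spatial.transform import Rotation as R
def snap(n,tag):
    s=r.get_state(); p,d=vision.read_camera(n); cv2.imwrite(f'pics/{tag}.png',p[:,:,::-1]); np.savez(f'pics/{tag}.npz',p=p,d=d,pos=s['position'],q=s['orientation']); return p,d
def c2w(n,tag):
    z=np.load(f'pics/{tag}.npz'); ci=vision.camera_info(n)
    if n=='wrist':
        T=np.eye(4); w,x,y,zz=z['q']; T[:3,:3]=R.from_quat([x,y,zz,w]).as_matrix(); T[:3,3]=z['pos']
        return T@np.array(ci['T_tool_cam']),ci,z
    return np.linalg.inv(np.array(ci['view'])),ci,z
def cloud(n,tag):
    M,ci,z=c2w(n,tag); d=z['d']; h,w=d.shape
    K=np.array([[ci['fx'],0,ci['cx']],[0,ci['fy'],ci['cy']],[0,0,1.]])
    uv=np.stack(np.meshgrid(np.arange(w),np.arange(h)),-1).reshape(-1,1,2).astype(float)
    n_=cv2.undistortPoints(uv,K,np.array(ci['distortion'],float)).reshape(h,w,2)
    P=np.dstack([n_*d[...,None],d]); W=P@M[:3,:3].T+M[:3,3]; W[d==0]=np.nan
    return W
def onplane(n,tag,u,v,z0):
    M,ci,z=c2w(n,tag)
    K=np.array([[ci['fx'],0,ci['cx']],[0,ci['fy'],ci['cy']],[0,0,1.]])
    a=cv2.undistortPoints(np.array([[[u,v]]],float),K,np.array(ci['distortion'],float)).ravel()
    ray=M[:3,:3]@np.array([a[0],a[1],1]); return M[:3,3]+ray*(z0-M[2,3])/ray[2]
def proj(n,tag,X):
    M,ci,z=c2w(n,tag); V=np.linalg.inv(M)
    K=np.array([[ci['fx'],0,ci['cx']],[0,ci['fy'],ci['cy']],[0,0,1.]])
    return cv2.projectPoints(np.array(X,float).reshape(-1,1,3),cv2.Rodrigues(V[:3,:3])[0],V[:3,3],K,np.array(ci['distortion'],float))[0].reshape(-1,2)
E
python3 - <<'E'
from h import *
for n in('side','top','wrist'): snap(n,n+'0'); print(n,vision.camera_info(n))
print(r.get_state())
E
```

```text
pics
side {'fx': 564.9253614555797, 'fy': 564.9253614555797, 'cx': 323.23263159418366, 'cy': 233.696472274511, 'distortion': array([-0.06272101,  0.        ,  0.        ,  0.        ,  0.        ]), 'view': array([[-0.99761741, -0.06887024,  0.00404946,  0.60384864],
       [-0.04791586,  0.64946233, -0.75888257,  0.11328012],
       [ 0.04963445, -0.75726849, -0.65121491,  1.32133925],
       [ 0.        ,  0.        ,  0.        ,  1.        ]])}
top {'fx': 493.27419849349167, 'fy': 493.27419849349167, 'cx': 326.5981617205786, 'cy': 237.08741449915223, 'distortion': array([-0.12541158,  0.        ,  0.        ,  0.        ,  0.        ]), 'view': array([[-0.02219845, -0.99964373,  0.0148206 ,  0.01334464],
       [-0.99879428,  0.02152546, -0.04412073,  0.62331569],
       [ 0.04378599, -0.01578214, -0.99891627,  0.96633236],
       [ 0.        ,  0.        ,  0.        ,  1.        ]])}
wrist {'fx': 361.85890821651066, 'fy': 361.85890821651066, 'cx': 317.4138718191169, 'cy': 237.01818219975394, 'distortion': array([-0.03317687,  0.        ,  0.        ,  0.        ,  0.        ]),
[... 342 characters left out ...]
000000e+00]])}
{'t': 0.15, 'q': array([-1.39355235e+00,  4.80679531e-01,  1.59674882e+00,  1.73080121e-05,
        1.06509987e+00, -4.66015385e-02]), 'joint_velocities': array([ 0.00105144, -0.00174146, -0.00159313,  0.00097142,  0.00100375,
       -0.00094383]), 'joint_efforts': array([ 8.45358154e-04, -9.51157594e+01, -4.30457282e+01, -1.16870033e-04,
        8.05352116e-03, -1.77591147e-05]), 'position': array([ 0.14425544, -0.63345885,  0.23081784]), 'orientation': array([-4.67277267e-04,  9.93743544e-01,  1.11685051e-01, -2.29815454e-05]), 'force': array([-0.1373009 , -0.54416254, -0.80282131]), 'moment': array([ 0.01984748,  0.00039499, -0.03766776]), 'finger_gap': 0.08533736888575899}
```

View pics/side0.png

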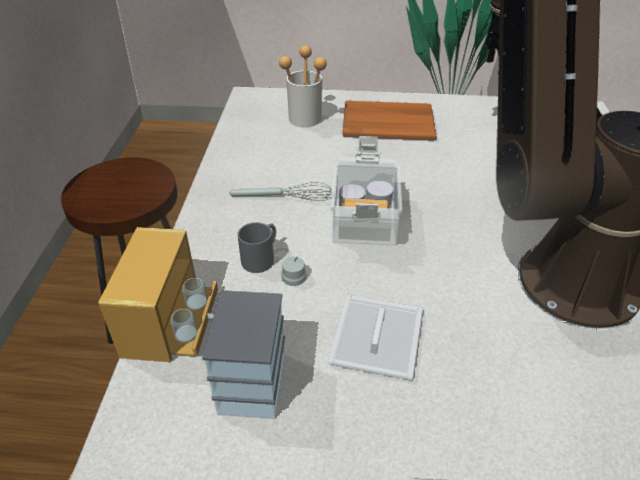

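View pics/top0.png

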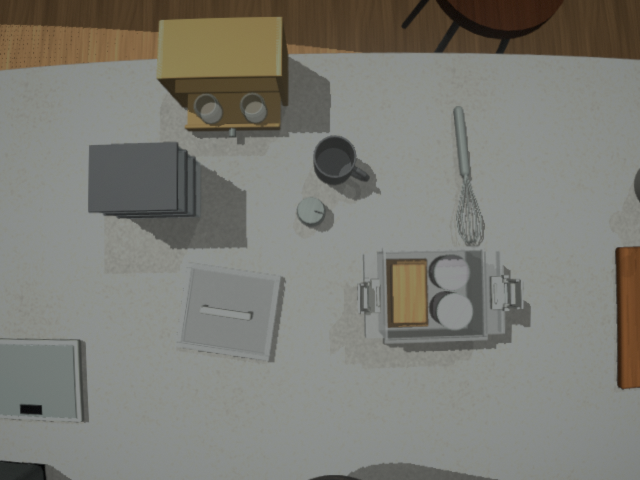

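View pics/wrist0.png

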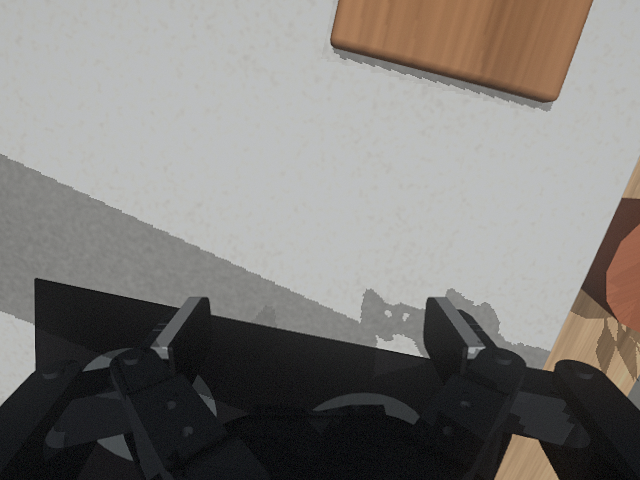

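```bash
python3 - <<'E'
from h import *
p=cv2.imread('pics/top0.png')
a=cv2.resize(p[250:370,165:305],None,fx=5,fy=5,interpolation=cv2.INTER_CUBIC); cv2.imwrite('pics/c1.png',a)
a=cv2.resize(p[235:355,350:530],None,fx=4.4,fy=4.4,interpolation=cv2.INTER_CUBIC); cv2.imwrite('pics/c2.png',a)
p=cv2.imread('pics/side0.png')
a=cv2.resize(p[130:255,315:420],None,fx=4.8,fy=4.8,interpolation=cv2.INTER_CUBIC); cv2.imwrite('pics/c3.png',a)
E
```

```text
(no output)
```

View pics/c1.png

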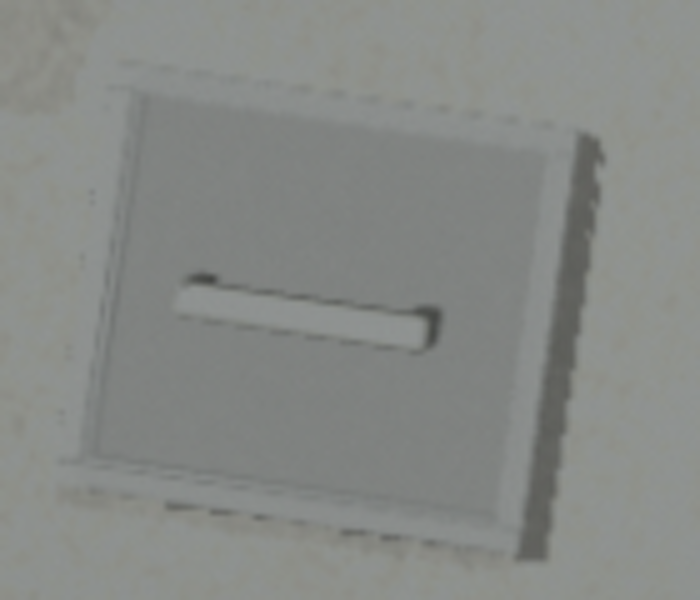

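View pics/c2.png

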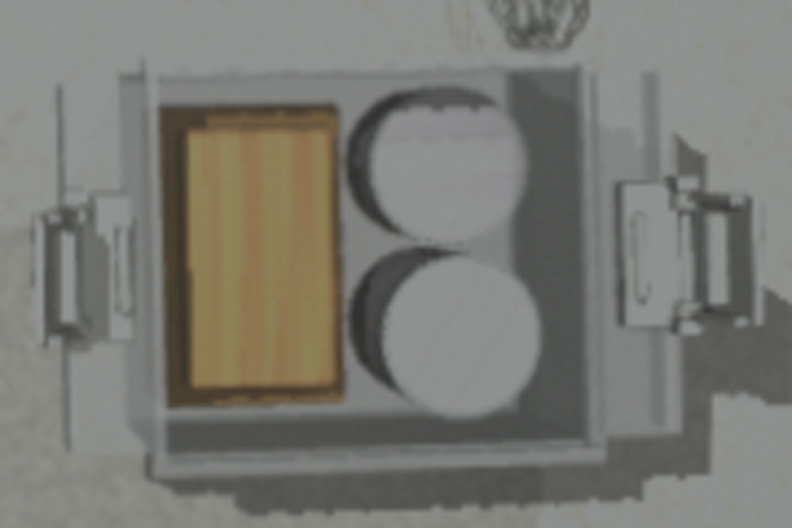

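View pics/c3.png

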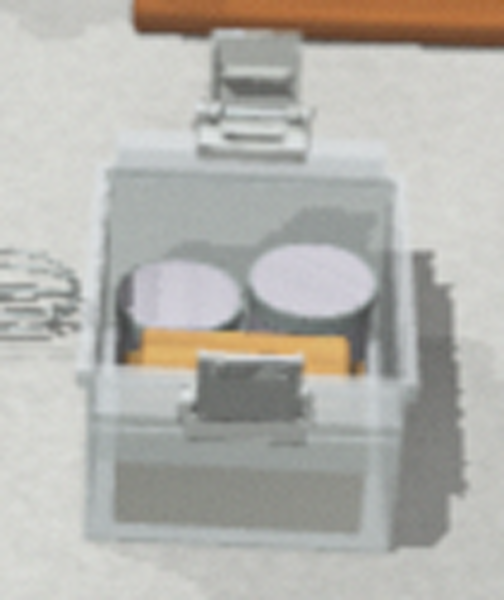

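```bash
python3 - <<'E'
from h import *
for u,v in [(187.4,262.4),(281,276.4),(268,361),(177,348)]: print('lid',onplane('top','top0',u,v,.018))
for u,v in [(201,309.6),(251,316.4)]: print('h',onplane('top','top0',u,v,.046))
o=(350,235)
for x,y in [(145,65),(582,65),(605,460),(155,476)]: print('rim',onplane('top','top0',350+x/4.4,235+y/4.4,.115))
for n in('top','side'):
  W=cloud(n,n+'0'); 
  for nm,c in (('lid',(.45,.16)),('crate',(.47,-.22))):
    m=(abs(W[...,0]-c[0])<.16)&(abs(W[...,1]-c[1])<.2)&(W[...,2]>.008)
    P=W[m]; print(n,nm,m.sum(),np.histogram(P[:,2],bins=np.arange(.0,.2,.01))[0])
E
```

```text
lid [0.57891767 0.27730804 0.018     ]
lid [0.5476269  0.09140478 0.018     ]
lid [0.38122211 0.1207487  0.018     ]
lid [0.40922745 0.3017507  0.018     ]
h [0.48772742 0.24476667 0.046     ]
h [0.47315713 0.14835525 0.046     ]
rim [ 0.59418718 -0.09877902  0.115     ]
rim [ 0.58995405 -0.28004693  0.115     ]
rim [ 0.4273176 -0.2855263  0.115    ]
rim [ 0.42767897 -0.09889603  0.115     ]
top lid 7859 [1366 5868  218   17  386    4    0    0    0    0    0    0    0    0
    0    0    0    0    0]
top crate 12755 [  34  190  220  261  261  709 1557 1455 2142  262  457 3705  575  268
  134  206  202  117    0]
side lid 5679 [1013 4184  194   24  264    0    0    0    0    0    0    0    0    0
    0    0    0    0    0]
side crate 6005 [  41  222  244  237  274  270  518  562  600  428  498 1260  225  181
  122  130  131   62    0]
```

```bash
cat >> h.py <<'E'
def delta(x,y,z,yaw,s=None):
    s=s or r.get_state(); w,a,b,c=s['orientation']; C=R.from_quat([a,b,c,w])
    d=C.inv().apply(np.array([x,y,z])-s['position'])
    # target: tool z down, tool x at yaw
    t=np.deg2rad(yaw); X=np.array([np.cos(t),np.sin(t),0]); Z=np.array([0,0,-1.]); T=R.from_matrix(np.c_[X,np.cross(Z,X),Z])
    rv=(C.inv()*T).as_rotvec()
    print('shift mm',np.round(d*1e3,1),'|',round(np.linalg.norm(d)*1e3),'turn',np.round(rv,4),'rows',round(max(np.linalg.norm(d)/.0417,np.linalg.norm(rv)/.125),1))
E
python3 -c "
from h import *
delta(.51,-.265,.30,90)"
```

```text
shift mm [ 438.4 -278.1  -68.9] | 524 turn [-7.000e-04 -7.000e-04 -1.347e+00] rows 12.6
```

Request:
carry_out(
  rows=[
    [[0.033,-0.021,-0.006],[0,0,-0.1]],
    [[0.066,-0.042,-0.012],[0,0,-0.2]],
    [[0.099,-0.063,-0.018],[0,0,-0.3]],
    [[0.132,-0.084,-0.024],[0,0,-0.4]],
    [[0.165,-0.105,-0.03],[0,0,-0.5]],
  ],
  gripper=1,
)

```text
t: 0.57
position: [0.2826, -0.4932, 0.2614]
orientation: [-0.0, 0.934, 0.356, -0.0]
force: [1.2, 0.2, 0.5]
finger_gap: 0.0853
```

```bash
python3 -c "
from h import *
delta(.51,-.265,.30,90)"
```

```text
shift mm [321.6 -19.  -38.6] | 324 turn [-3.000e-04 -3.000e-04 -8.426e-01] rows 7.8
```

Request:
carry_out(
  rows=[
    [[0.038,-0.002,-0.005],[0,0,-0.11]],
    [[0.076,-0.004,-0.01],[0,0,-0.22]],
    [[0.114,-0.006,-0.015],[0,0,-0.33]],
    [[0.152,-0.008,-0.02],[0,0,-0.44]],
    [[0.19,-0.011,-0.025],[0,0,-0.55]],
  ],
)

```text
t: 0.98
position: [0.418, -0.3592, 0.2865]
orientation: [-0.0, 0.802, 0.597, -0.0]
force: [0.0, -0.6, 0.2]
finger_gap: 0.085
```

```bash
python3 -c "
from h import *
delta(.51,-.265,.30,90)"
```

```text
shift mm [116.7  61.1 -13.5] | 132 turn [-0.      0.     -0.2916] rows 3.2
```

Request:
carry_out(
  rows=[
    [[0.036,0.019,-0.004],[0,0,-0.09]],
    [[0.072,0.038,-0.008],[0,0,-0.18]],
    [[0.105,0.055,-0.012],[0,0,-0.26]],
    [[0.1167,0.061,-0.0135],[0,0,-0.2916]],
    [[0.1167,0.061,-0.0135],[0,0,-0.2916]],
  ],
)

```text
t: 1.4
position: [0.5115, -0.2646, 0.2999]
orientation: [0.0, 0.707, 0.707, 0.0]
force: [0.1, 0.2, 0.1]
finger_gap: 0.0852
```

```bash
python3 -c "
from h import *
snap('wrist','w1')
delta(.51,-.265,.30,90)
delta(.48,.12,.25,81.4)"
```

```text
shift mm [ 0.9 -0.1 -0.4] | 1 turn [-0.0002 -0.     -0.0031] rows 0.0
shift mm [385.8 -31.3  49.7] | 390 turn [-0.0002  0.      0.147 ] rows 9.4
```

View pics/w1.png

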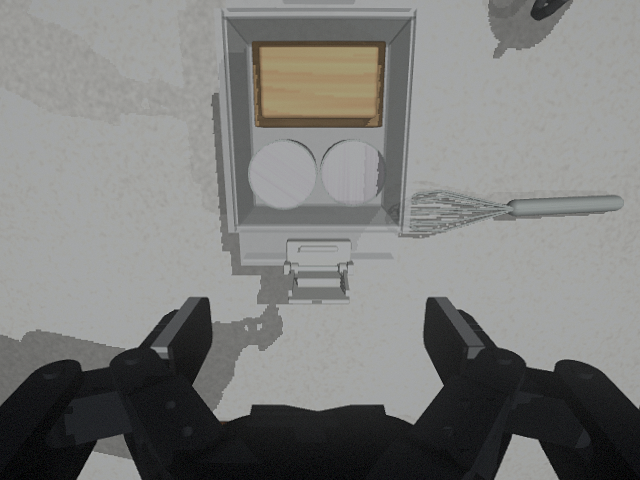

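```bash
python3 - <<'E'
from h import *
p=cv2.imread('pics/w1.png')
a=cv2.resize(p[0:100,200:440],None,fx=3.3,fy=3.3,interpolation=cv2.INTER_CUBIC); cv2.imwrite('pics/c4.png',a)
a=cv2.resize(p[190:310,210:430],None,fx=3.6,fy=3.6,interpolation=cv2.INTER_CUBIC); cv2.imwrite('pics/c5.png',a)
for c in [(0.51,-.19)]:
  t=np.deg2rad(1)
  for z in(.115,):
    q=[]
    for a,b in [(-.085,.094),(.085,.094),(.085,-.094),(-.085,-.094)]: q.append([c[0]+a*np.cos(t)-b*np.sin(t),c[1]+a*np.sin(t)+b*np.cos(t),z])
    print(proj('wrist','w1',q).round(1))
E
```

```text
[[208.9   9.2]
 [419.8   5.1]
 [408.6 230.3]
 [227.9 233.3]]
```

View pics/c4.png

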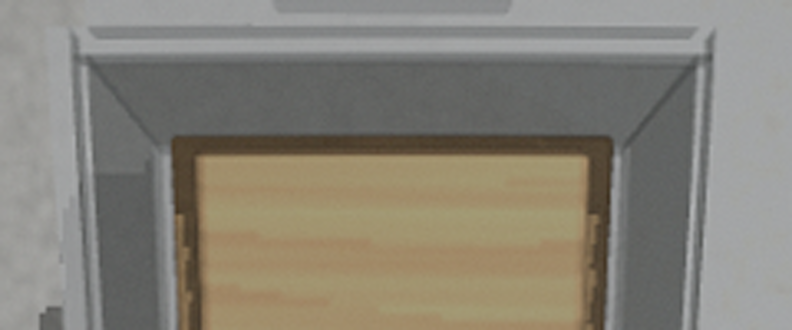

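View pics/c5.png

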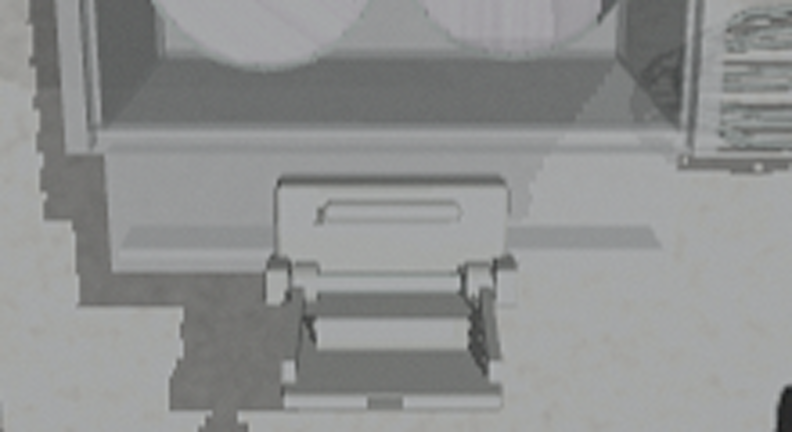

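```bash
python3 - <<'E'
from h import *
def f(nm,pts,z):
  P=np.array([onplane('wrist','w1',u,v,z) for u,v in pts]); print(nm,P.round(4)[:,:2].tolist(),P.mean(0).round(4), 'w',np.linalg.norm(P[1]-P[0]).round(4),np.linalg.norm(P[2]-P[3]).round(4),'h',np.linalg.norm(P[3]-P[0]).round(4),np.linalg.norm(P[2]-P[1]).round(4),'yaw',[np.rad2deg(np.arctan2(*(b-a)[[1,0]])).round(2) for a,b in((P[0],P[1]),(P[3],P[2]))])
f('mouth',[(226.7,17.3),(413,17.3),(401.1,225.3),(237,225.3)],.115)
f('outer',[(221.2,10),(416.4,9),(405,233),(228,232.5)],.115)
W=cloud('wrist','w1')
m=(abs(W[...,2]-.115)<.004)&(abs(W[...,0]-.51)<.12)&(abs(W[...,1]+.19)<.13)
P=W[m]; print(m.sum(),P[:,2].mean(),P.min(0),P.max(0)); print(cv2.minAreaRect(P[:,:2].astype(np.float32)))
im=cv2.imread('pics/w1.png'); im[m]=(0,0,255); cv2.imwrite('pics/c6.png',im)
t=W[-1-200:,:][:1]
m=(abs(W[...,2])<.01); print('table z',np.nanmean(W[...,2][m]))
E
```

```text
mouth [[0.4374, -0.1036], [0.5884, -0.1035], [0.5892, -0.2777], [0.4357, -0.2777]] [ 0.5127 -0.1906  0.115 ] w 0.151 0.1535 h 0.1741 0.1742 yaw [np.float64(0.02), np.float64(0.0)]
outer [[0.4333, -0.0982], [0.5908, -0.0974], [0.5934, -0.2851], [0.4268, -0.2847]] [ 0.5111 -0.1914  0.115 ] w 0.1575 0.1666 h 0.1866 0.1877 yaw [np.float64(0.28), np.float64(-0.16)]
11466 0.11468877789362064 [ 0.42634768 -0.31761434  0.11100725] [ 0.59732715 -0.09020573  0.11899753]
((0.5118008852005005, -0.2039223313331604), (0.17098112404346466, 0.22731925547122955), 0.05137362703680992)
table z -0.00017805505159166612
```

View pics/c6.png

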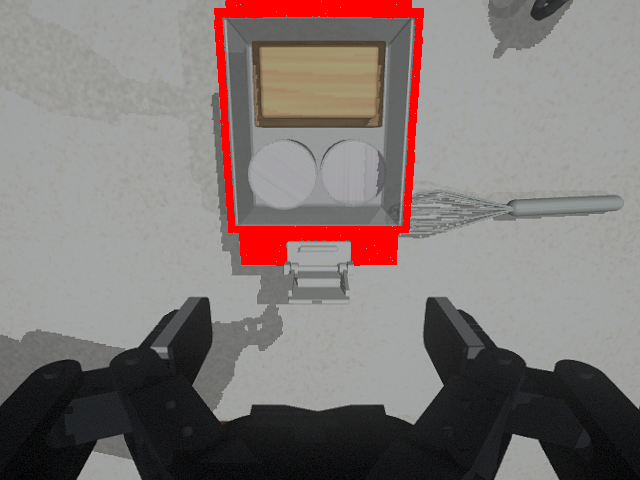

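```bash
cat > rim.py <<'E'
from h import *
import sys
def rim(n,tag):
  W=cloud(n,tag)
  m=(abs(W[...,2]-.115)<.004)&(abs(W[...,0]-.512)<.1)&(abs(W[...,1]+.191)<.135)
  P=W[m]
  def edge(P,axis,o,rng,lo,hi,inner):
    # robust: for bins along o take extreme
    out=[]
    for b in np.arange(rng[0],rng[1],.005):
      k=(P[:,o]>=b)&(P[:,o]<b+.005)&(P[:,axis]>lo)&(P[:,axis]<hi)
      if k.sum()>3: q=P[k,axis]; out.append((b+.0025,q.min() if inner=='min' else q.max()))
    out=np.array(out)
    if len(out)<4: return (np.nan,np.nan)
    c=np.polyfit(out[:,0]-out[:,0].mean(),out[:,1],1)
    return round(np.median(out[:,1]),4),round(np.rad2deg(np.arctan(c[0])),2)
  for nm,a in dict(xlo_out=(0,1,(-.26,-.12),.40,.45,'min'),xlo_in=(0,1,(-.26,-.12),.40,.46,'max'),xhi_in=(0,1,(-.26,-.12),.57,.62,'min'),xhi_out=(0,1,(-.26,-.12),.57,.62,'max'),
     ylo_in=(1,0,(.45,.57),-.4,-.25,'max'),yhi_in=(1,0,(.45,.57),-.13,0,'min'),ylo_ledge=(1,0,(.45,.57),-.4,-.25,'min'),yhi_ledge=(1,0,(.45,.57),-.13,0,'max')).items(): print(nm,edge(P,*a))
rim(*sys.argv[1:])
E
python3 rim.py wrist w1; echo; python3 rim.py top top0
```

```text
xlo_out (np.float64(0.4267), np.float64(0.08))
xlo_in (np.float64(0.4329), np.float64(0.16))
xhi_in (np.float64(0.5906), np.float64(-0.13))
xhi_out (np.float64(0.5968), np.float64(-0.03))
ylo_in (np.float64(-0.2787), np.float64(0.02))
yhi_in (np.float64(-0.1026), np.float64(-0.03))
ylo_ledge (np.float64(-0.3124), np.float64(1.48))
yhi_ledge (np.float64(-0.0909), np.float64(0.06))

xlo_out (np.float64(0.4283), np.float64(0.01))
xlo_in (np.float64(0.4338), np.float64(-0.42))
xhi_in (np.float64(0.5924), np.float64(-1.12))
xhi_out (np.float64(0.5964), np.float64(-0.23))
ylo_in (np.float64(-0.2788), np.float64(-0.28))
yhi_in (np.float64(-0.1029), np.float64(0.32))
ylo_ledge (np.float64(-0.3124), np.float64(1.05))
yhi_ledge (np.float64(-0.0654), np.float64(0.52))
```

Request:
carry_out(
  rows=[
    [[0.041,-0.003,0.005],[0,0,0.015]],
    [[0.082,-0.006,0.01],[0,0,0.03]],
    [[0.123,-0.01,0.015],[0,0,0.045]],
    [[0.164,-0.013,0.02],[0,0,0.06]],
    [[0.205,-0.016,0.025],[0,0,0.075]],
  ],
)

```text
t: 1.87
position: [0.4932, -0.0617, 0.2744]
orientation: [-0.0, 0.736, 0.677, -0.0]
force: [1.6, -0.0, 0.4]
finger_gap: 0.0856
```

```bash
python3 -c "
from h import *
delta(.48,.12,.25,81.4)"
```

```text
shift mm [179.9 -28.5  24.4] | 184 turn [-0.0004  0.0003  0.0655] rows 4.4
```

Request:
carry_out(
  rows=[
    [[0.04,-0.006,0.005],[0,0,0.015]],
    [[0.08,-0.013,0.01],[0,0,0.03]],
    [[0.12,-0.019,0.016],[0,0,0.045]],
    [[0.16,-0.025,0.021],[0,0,0.06]],
    [[0.18,-0.0285,0.0245],[0,0,0.0655]],
  ],
)

```text
t: 2.28
position: [0.4796, 0.1218, 0.2497]
orientation: [-0.0, 0.758, 0.653, -0.0]
force: [-0.4, -0.0, -0.3]
finger_gap: 0.0854
```

```bash
python3 - <<'E'
from h import *
import time
snap('wrist','w2')
W=cloud('wrist','w2')
def reg(zlo,zhi):
  m=(W[...,2]>zlo)&(W[...,2]<zhi)&(abs(W[...,0]-.48)<.13)&(abs(W[...,1]-.2)<.14)
  m=m.astype(np.uint8); n,l,s,_=cv2.connectedComponentsWithStats(m); k=1+s[1:,4].argmax(); return l==k
for nm,a in (('border',(.014,.022)),('bar',(.038,.05)),('panel',(.007,.0135)),('allabove',(.006,.06))):
  m=reg(*a); P=W[m]; print(nm,m.sum(),P[:,2].mean().round(4),cv2.minAreaRect(P[:,:2].astype(np.float32)))
m=reg(.038,.05);P=W[m];c=np.cov(P[:,:2].T);w,v=np.linalg.eigh(c);print(v[:,1],np.rad2deg(np.arctan2(v[1,1],v[0,1])),P.mean(0))
print(r.get_state()['position'])
E
```

```text
border 7582 0.0176 ((0.47936415672302246, 0.20027463138103485), (0.189517542719841, 0.17082776129245758), 80.63076782226562)
bar 1648 0.0454 ((0.47976136207580566, 0.19937224686145782), (0.09967543184757233, 0.013150093145668507), 80.78870391845703)
panel 24421 0.0108 ((0.47917425632476807, 0.2002030611038208), (0.16972948610782623, 0.1518167406320572), 80.45539093017578)
allabove 33742 0.014 ((0.47936415672302246, 0.20027463138103485), (0.189517542719841, 0.17082776129245758), 80.63076782226562)
[0.16132718 0.98690098] 80.7160613345043 [0.48000074 0.20157852 0.04543299]
[0.47935831 0.12329402 0.24928423]
```

View pics/w2.png

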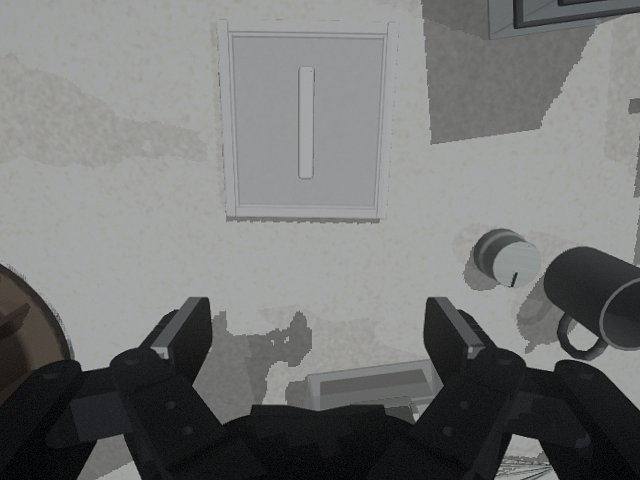

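```bash
python3 -c "
from h import *
print(r.grip_point_offset)
delta(.4794,.2002,.10,80.65)"
```

```text
0.0187
shift mm [ 76.  -11.1 149.3] | 168 turn [-0.0014 -0.0006  0.0157] rows 4.0
```

Request:
carry_out(
  rows=[
    [[0.019,-0.003,0.037],[0,0,0.004]],
    [[0.038,-0.0055,0.075],[0,0,0.008]],
    [[0.057,-0.008,0.112],[0,0,0.012]],
    [[0.076,-0.011,0.149],[0,0,0.0157]],
    [[0.076,-0.011,0.149],[0,0,0.0157]],
  ],
)

```text
t: 2.75
position: [0.4775, 0.1963, 0.0953]
orientation: [-0.002, 0.762, 0.647, -0.004]
force: [-2.4, -1.3, -0.5]
finger_gap: 0.085
```

```bash
python3 -c "
from h import *
print(r.get_state()['position'])
delta(.4794,.2002,.023,80.65)"
```

```text
[0.47752695 0.19630355 0.09529203]
shift mm [ 4.4  1.7 72.3] | 72 turn [-0.0073  0.0038  0.0001] rows 1.7
```

Request:
carry_out(
  rows=[
    [[0,0,0.02],[0,0,0]],
    [[0,0,0.04],[0,0,0]],
    [[0,0,0.05],[0,0,0]],
    [[0,0,0.05],[0,0,0]],
    [[0,0,0.05],[0,0,0]],
  ],
)

```text
t: 3.17
position: [0.4808, 0.1957, 0.0516]
orientation: [-0.0, 0.762, 0.647, -0.0]
force: [0.0, 0.5, 0.7]
finger_gap: 0.0855
```

```bash
python3 -c "
from h import *
s=r.get_state();print(s['position'],s['joint_velocities'].round(4))
delta(.4794,.2002,.023,80.65)"
```

```text
[0.48083149 0.1956839  0.05162896] [ 0.0075 -0.0215 -0.0105 -0.0009  0.0045  0.001 ]
shift mm [ 4.2 -2.1 28.6] | 29 turn [-0.0006  0.0004  0.0002] rows 0.7
```

Request:
carry_out(
  rows=[
    [[0.004,-0.002,0.003],[0,0,0]],
    [[0.0042,-0.002,0.01],[0,0,0]],
    [[0.0042,-0.002,0.02],[0,0,0]],
    [[0.0042,-0.002,0.028],[0,0,0]],
    [[0.0042,-0.002,0.028],[0,0,0]],
  ],
)

```text
t: 3.58
position: [0.4785, 0.2008, 0.0218]
orientation: [-0.0, 0.762, 0.648, -0.001]
force: [-0.9, 0.1, 0.0]
finger_gap: 0.0853
```

Request:
carry_out(
  rows=[
    [[0,0,0],[0,0,0]],
    [[0,0,0],[0,0,0]],
    [[0,0,0],[0,0,0]],
    [[0,0,0],[0,0,0]],
    [[0,0,0],[0,0,0]],
  ],
  gripper=-0.3,
  newtons=30,
)

```text
t: 4.0
position: [0.4796, 0.2011, 0.0235]
orientation: [0.0, 0.762, 0.648, 0.0]
force: [1.0, 0.3, 0.2]
finger_gap: 0.0301
```

```bash
python3 -c "
from h import *
s=r.get_state();print(s['position'],s['joint_velocities'].round(4))
delta(.4794,.2002,.023,80.65)"
```

```text
[0.47963803 0.20111587 0.02354915] [ 0.0001 -0.0001  0.0007  0.0017  0.0007  0.0007]
shift mm [-0.9 -0.1  0.5] | 1 turn [ 0.0004 -0.0002  0.0016] rows 0.0
```

Request:
carry_out(
  rows=[
    [[0,0,0],[0,0,0]],
    [[0,0,0],[0,0,0]],
    [[0,0,0],[0,0,0]],
    [[0,0,0],[0,0,0]],
    [[0,0,0],[0,0,0]],
  ],
  gripper=-1,
  newtons=50,
)

```text
t: 4.42
position: [0.4796, 0.2011, 0.0236]
orientation: [0.0, 0.762, 0.648, 0.0]
force: [-1.2, -0.1, 5.8]
finger_gap: 0.0128
```

```bash
python3 -c "
from h import *
s=r.get_state();print(s['position'],s['joint_velocities'].round(4),s['force'],s['moment'])"
```

```text
[0.47958051 0.20114415 0.02362195] [ 0.0016 -0.0003  0.0006 -0.0006 -0.0001  0.001 ] [-1.24511783 -0.0718449   5.79636142] [-0.06456112  0.16489173 -0.04665844]
```

Request:
carry_out(
  rows=[
    [[0,0,-0.004],[0,0,0]],
    [[0,0,-0.012],[0,0,0]],
    [[0,0,-0.024],[0,0,0]],
    [[0,0,-0.04],[0,0,0]],
    [[0,0,-0.06],[0,0,0]],
  ],
)

```text
t: 4.83
position: [0.4787, 0.2008, 0.0838]
orientation: [-0.0, 0.762, 0.648, -0.001]
force: [-0.6, 0.8, -2.5]
finger_gap: 0.0129
```

```bash
python3 -c "
from h import *
s=r.get_state();print(s['position'],s['joint_velocities'].round(4),s['force'],s['moment'])
delta(.5118,-.19,.26,90)
snap('side','s1');snap('wrist','w3')"
```

```text
[0.47872713 0.20081195 0.08377368] [ 8.000e-04 -4.213e-01 -1.444e-01 -7.000e-04  5.552e-01  4.000e-04] [-0.56207081  0.77270477 -2.50055856] [ 0.0004589  -0.00926609  0.0075473 ]
shift mm [-380.5   95.3 -176.1] | 430 turn [-0.0015  0.0007 -0.1616] rows 10.3
```

View pics/s1.png

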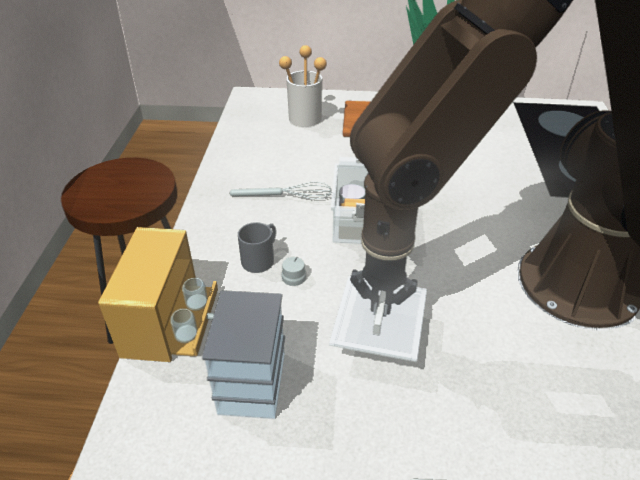

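View pics/w3.png

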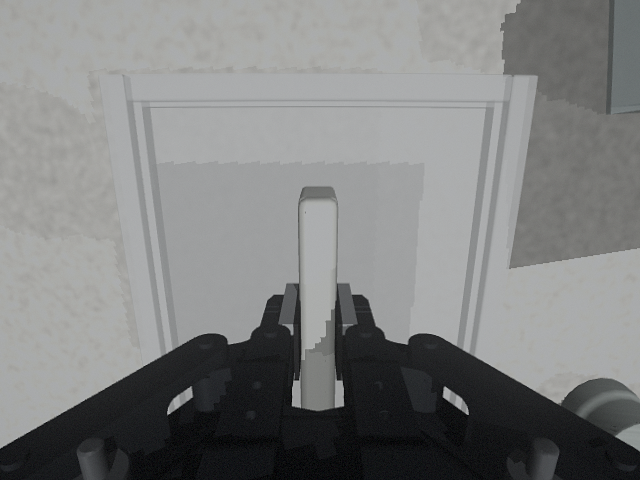

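```bash
cat > lidtool.py <<'E'
from h import *
import sys
def lidtool(tag):
  z=np.load(f'pics/{tag}.npz'); W=cloud('wrist',tag); w,a,b,c=z['q']; C=R.from_quat([a,b,c,w]); T=C.inv().apply((W.reshape(-1,3)-z['pos'])).reshape(W.shape)
  # bar expected tool z ~ -.0187 centre; border top at bar centre +23mm
  m=(T[...,0]>.0)&(T[...,0]<.12)&(abs(T[...,1])<.12)&(T[...,2]<.03)&(T[...,2]>-.04)
  m[300:,:]=False
  P=T[m]; print(np.histogram(P[:,2],bins=np.arange(-.04,.031,.005)))
  pan=P[(abs(P[:,1])>.02)&(abs(P[:,1])<.06)&(P[:,0]<.08)]; A=np.c_[pan[:,:2],np.ones(len(pan))]
  zm=np.median(pan[:,2]); k=abs(pan[:,2]-zm)<.006; co=np.linalg.lstsq(A[k],pan[k,2],rcond=None)[0]; print('panel z',zm,'tilt deg dz/dx,dz/dy',np.rad2deg(co[:2]).round(2),'std',(A[k]@co-pan[k,2]).std())
  bd=P[abs(P[:,2]-(zm-.007))<.003]
  out=[]
  for x in np.arange(.02,.085,.004):
    q=bd[(bd[:,0]>=x)&(bd[:,0]<x+.004),1]
    if len(q)>3: out.append((x+.002,q.min(),q.max()))
  o=np.array(out); print('y centre',np.median((o[:,1]+o[:,2])/2).round(4),'width',np.median(o[:,2]-o[:,1]).round(4),'slopes deg',[np.rad2deg(np.polyfit(o[:,0],o[:,i],1)[0]).round(2) for i in(1,2)])
  e=[bd[(abs(bd[:,1]-y)<.002),0].max() for y in np.arange(-.07,.071,.005)]
  print('x edge',np.median(e).round(4),'slope',np.rad2deg(np.polyfit(np.arange(-.07,.071,.005),e,1)[0]).round(2),'=> lid centre x',(np.median(e)-.094).round(4))
  br=P[(abs(P[:,1])<.015)&(P[:,2]<zm-.025)]; print('bar top z',np.median(br[:,2]),'x end',br[:,0].max(),'y',br[:,1].min(),br[:,1].max())
lidtool(sys.argv[1])
E
python3 lidtool.py w3
```

```text
(array([    0,     0,     0,  3644,   486,   290,   319,   100,  1597,
       21162, 61778,    16,     0,     0]), array([-4.00000000e-02, -3.50000000e-02, -3.00000000e-02, -2.50000000e-02,
       -2.00000000e-02, -1.50000000e-02, -1.00000000e-02, -5.00000000e-03,
       -2.08166817e-17,  5.00000000e-03,  1.00000000e-02,  1.50000000e-02,
        2.00000000e-02,  2.50000000e-02,  3.00000000e-02]))
panel z 0.012875275467757174 tilt deg dz/dx,dz/dy [0.01 0.05] std 0.0006271619998593517
y centre -0.0005 width 0.1701 slopes deg [np.float64(-0.13), np.float64(0.05)]
x edge 0.093 slope 0.01 => lid centre x -0.001
bar top z -0.02174616398215351 x end 0.04919116595988952 y -0.01360174748647488 0.01256838089007911
```

Request:
carry_out(
  rows=[
    [[-0.004,0.001,-0.03],[0,0,-0.01]],
    [[-0.01,0.0025,-0.065],[0,0,-0.03]],
    [[-0.022,0.005,-0.1],[0,0,-0.05]],
    [[-0.038,0.009,-0.132],[0,0,-0.07]],
    [[-0.058,0.014,-0.16],[0,0,-0.09]],
  ],
)

```text
t: 5.35
position: [0.4838, 0.1415, 0.2452]
orientation: [0.0, 0.731, 0.682, 0.0]
force: [1.6, -0.6, -3.2]
finger_gap: 0.013
```

```bash
python3 -c "
from h import *
delta(.5122,-.1898,.26,90)"
```

```text
shift mm [-328.5   51.4  -14.9] | 333 turn [ 0.0008 -0.0004 -0.0696] rows 8.0
```

Request:
carry_out(
  rows=[
    [[-0.035,0.0055,-0.002],[0,0,-0.01]],
    [[-0.073,0.0115,-0.004],[0,0,-0.02]],
    [[-0.111,0.0175,-0.006],[0,0,-0.03]],
    [[-0.149,0.0235,-0.008],[0,0,-0.04]],
    [[-0.187,0.0295,-0.01],[0,0,-0.05]],
  ],
)

```text
t: 5.77
position: [0.4995, -0.0488, 0.2532]
orientation: [-0.0, 0.714, 0.7, -0.0]
force: [2.3, 0.6, -2.6]
finger_gap: 0.0126
```

```bash
python3 -c "
from h import *
delta(.5122,-.1898,.26,90)"
```

```text
shift mm [-140.7   15.7   -6.8] | 142 turn [-0.0002 -0.0001 -0.0208] rows 3.4
```

Request:
carry_out(
  rows=[
    [[-0.036,0.004,-0.002],[0,0,-0.006]],
    [[-0.072,0.008,-0.004],[0,0,-0.012]],
    [[-0.105,0.012,-0.005],[0,0,-0.018]],
    [[-0.13,0.0145,-0.006],[0,0,-0.0208]],
    [[-0.138,0.0155,-0.0068],[0,0,-0.0208]],
  ],
)

```text
t: 6.18
position: [0.5124, -0.1887, 0.2597]
orientation: [0.0, 0.708, 0.706, -0.0]
force: [-0.6, 1.3, -2.4]
finger_gap: 0.0129
```

Request:
carry_out(
  rows=[
    [[0,0,0],[0,0,0]],
    [[0,0,0],[0,0,0]],
    [[0,0,0],[0,0,0]],
    [[0,0,0],[0,0,0]],
    [[0,0,0],[0,0,0]],
  ],
)

```text
t: 6.6
position: [0.5124, -0.1843, 0.2601]
orientation: [-0.0, 0.707, 0.707, -0.0]
force: [-0.2, -0.3, -2.2]
finger_gap: 0.0135
```

```bash
python3 -c "
from h import *
snap('wrist','w4'); s=r.get_state();print(s['position'],s['joint_velocities'].round(4),s['force'],s['moment'])
delta(.5122,-.1898,.26,90)"; python3 lidtool.py w4
```

```text
[ 0.51253294 -0.18447488  0.26014927] [-0.005  -0.0002 -0.0036 -0.0014  0.0008 -0.0007] [-0.30793299  0.07449314 -2.18900998] [-0.02472683 -0.0145652   0.01180995]
shift mm [-5.3 -0.3  0.1] | 5 turn [ 0.     -0.0001  0.0004] rows 0.1
(array([    0,     0,     0,  3652,   483,   285,   319,   103,  1693,
       21108, 61783,    21,     0,     0]), array([-4.00000000e-02, -3.50000000e-02, -3.00000000e-02, -2.50000000e-02,
       -2.00000000e-02, -1.50000000e-02, -1.00000000e-02, -5.00000000e-03,
       -2.08166817e-17,  5.00000000e-03,  1.00000000e-02,  1.50000000e-02,
        2.00000000e-02,  2.50000000e-02,  3.00000000e-02]))
panel z 0.012882792858142039 tilt deg dz/dx,dz/dy [0.01 0.06] std 0.0006275249707735489
y centre -0.0005 width 0.1701 slopes deg [np.float64(-0.02), np.float64(0.28)]
x edge 0.0931 slope 0.04 => lid centre x -0.0009
bar top z -0.021729063901554154 x end 0.049382065413418136 y -0.01365167575822197 0.012502825412125178
```

View pics/w4.png

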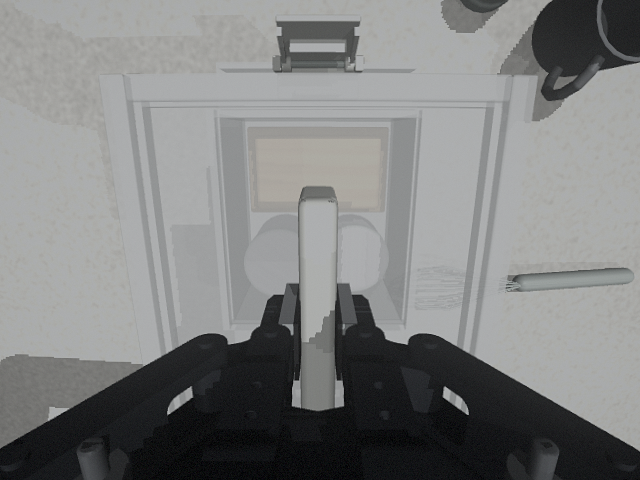

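Request:
carry_out(
  rows=[
    [[-0.0053,-0.0003,0.01],[0,0,0]],
    [[-0.0053,-0.0003,0.04],[0,0,0]],
    [[-0.0053,-0.0003,0.07],[0,0,0]],
    [[-0.0053,-0.0003,0.095],[0,0,0]],
    [[-0.0053,-0.0003,0.11],[0,0,0]],
  ],
)

```text
t: 7.07
position: [0.5108, -0.1901, 0.147]
orientation: [-0.001, 0.707, 0.707, -0.001]
force: [-1.0, 0.5, -2.9]
finger_gap: 0.0125
```

Request:
carry_out(
  rows=[
    [[0,0,0],[0,0,0]],
    [[0,0,0],[0,0,0]],
    [[0,0,0],[0,0,0]],
    [[0,0,0],[0,0,0]],
    [[0,0,0],[0,0,0]],
  ],
)

```text
t: 7.48
position: [0.5129, -0.191, 0.1512]
orientation: [0.001, 0.707, 0.707, 0.0]
force: [0.1, -0.2, -2.5]
finger_gap: 0.0131
```

```bash
python3 -c "
from h import *
snap('wrist','w5');snap('side','s5'); s=r.get_state();print(s['position'],s['joint_velocities'].round(4),s['force'],s['moment'])
delta(.5122,-.1898,.1306,90)
W=cloud('wrist','w5')
m=(abs(W[...,2]-.115)<.004)&(abs(W[...,0]-.51)<.14)&(abs(W[...,1]+.19)<.2)
p=np.load('pics/w5.npz')['p'][:,:,::-1].copy();p[m]=(0,0,255);cv2.imwrite('pics/w5m.png',p)
p=cv2.imread('pics/s5.png');cv2.imwrite('pics/s5c.png',cv2.resize(p[100:270,300:440],None,fx=3.5,fy=3.5))
"
```

```text
[ 0.51262658 -0.19082028  0.15094489] [ 0.0013  0.0037  0.0045 -0.0008 -0.0018 -0.    ] [ 0.22871957 -0.54580502 -3.07988139] [0.01078164 0.01480289 0.00902751]
shift mm [ 1.  -0.5 20.3] | 20 turn [ 0.0013  0.0006 -0.0007] rows 0.5
```

View pics/w5m.png

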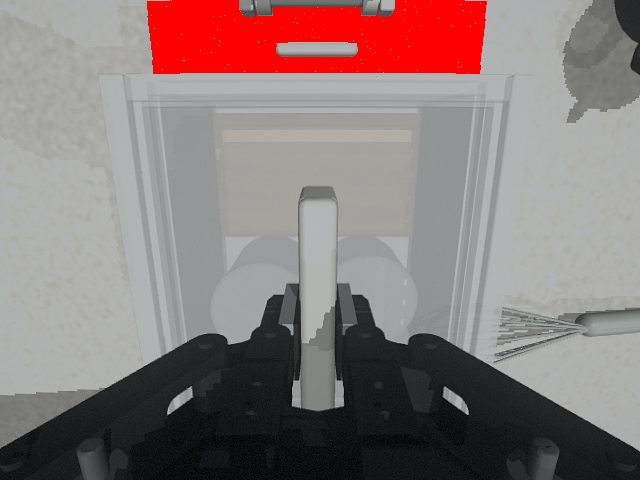

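View pics/s5c.png

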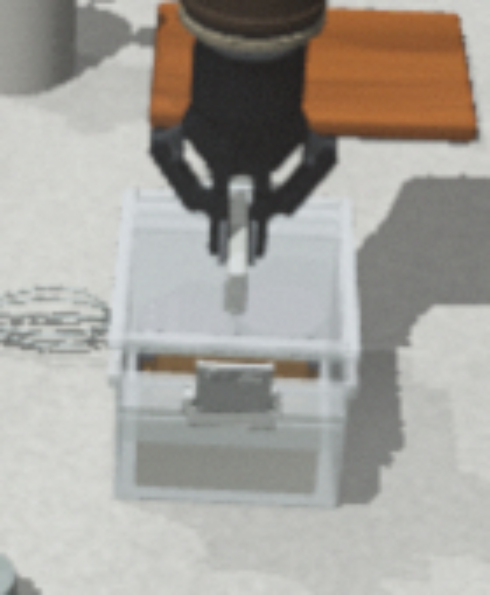

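Request:
carry_out(
  rows=[
    [[0.001,-0.0005,0.003],[0,0,0]],
    [[0.001,-0.0005,0.006],[0,0,0]],
    [[0.001,-0.0005,0.009],[0,0,0]],
    [[0.001,-0.0005,0.01],[0,0,0]],
    [[0.001,-0.0005,0.01],[0,0,0]],
  ],
)

```text
t: 8.0
position: [0.5114, -0.1895, 0.1396]
orientation: [-0.0, 0.707, 0.707, -0.0]
force: [-0.3, -0.8, -2.6]
finger_gap: 0.0127
```

Request:
carry_out(
  rows=[
    [[0,0,0.001],[0,0,0]],
    [[0,0,0.002],[0,0,0]],
    [[0,0,0.003],[0,0,0]],
    [[0,0,0.004],[0,0,0]],
    [[0,0,0.005],[0,0,0]],
  ],
)

```text
t: 8.42
position: [0.5117, -0.1897, 0.135]
orientation: [0.0, 0.707, 0.707, -0.0]
force: [-0.6, -0.5, -1.9]
finger_gap: 0.0132
```

```bash
python3 -c "
from h import *
s=r.get_state();print(s['position'],s['joint_velocities'].round(4),s['force'],s['moment'])
delta(.5122,-.1898,.1306,90)"
```

```text
[ 0.51168244 -0.18965671  0.13501808] [ 0.0003  0.0159  0.0089 -0.0011 -0.0271  0.0011] [-0.55501694 -0.51485246 -1.86227089] [0.00019242 0.02183266 0.01952054]
shift mm [-0.1  0.5  4.4] | 4 turn [ 0.      0.     -0.0008] rows 0.1
```

Lip is entering the mouth freely (origin at ~0.111, below the rim's 0.115, no contact force).

Request:
carry_out(
  rows=[
    [[0,0.0003,0.001],[0,0,0]],
    [[0,0.0003,0.002],[0,0,0]],
    [[0,0.0003,0.0028],[0,0,0]],
    [[0,0.0003,0.0034],[0,0,0]],
    [[0,0.0003,0.004],[0,0,0]],
  ],
)

```text
t: 8.83
position: [0.512, -0.1896, 0.131]
orientation: [-0.0, 0.707, 0.707, 0.0]
force: [0.4, -0.5, -2.4]
finger_gap: 0.0131
```

Request:
carry_out(
  rows=[
    [[0,0,0],[0,0,0]],
    [[0,0,0.0003],[0,0,0]],
    [[0,0,0.0006],[0,0,0]],
    [[0,0,0.0008],[0,0,0]],
    [[0,0,0.0008],[0,0,0]],
  ],
)

```text
t: 9.25
position: [0.512, -0.1897, 0.1306]
orientation: [0.0, 0.707, 0.707, 0.0]
force: [-0.6, 1.3, 4.8]
finger_gap: 0.013
```

```bash
python3 -c "
from h import *
s=r.get_state();print(s['position'],s['joint_velocities'].round(4),s['force'],s['moment'])
delta(.5122,-.1898,.1306,90)"
```

```text
[ 0.51202456 -0.18967039  0.13062578] [-0.0006  0.0012  0.0001  0.0015 -0.0014  0.0007] [-0.63123129  1.32928984  4.80001202] [ 0.13230193  0.2847324  -0.05228761]
shift mm [-0.1  0.2  0. ] | 0 turn [ 0.0002  0.0001 -0.0008] rows 0.0
```

Request:
carry_out(
  rows=[
    [[0,0,0],[0,0,0]],
    [[0,0,0],[0,0,0]],
    [[0,0,0],[0,0,0]],
    [[0,0,0],[0,0,0]],
    [[0,0,0],[0,0,0]],
  ],
  gripper=0,
)

```text
t: 9.67
position: [0.512, -0.1896, 0.1303]
orientation: [-0.0, 0.707, 0.707, 0.0]
force: [-0.1, 0.1, 0.4]
finger_gap: 0.0424
```

```bash
python3 -c "
from h import *
snap('wrist','w6');snap('side','s6'); s=r.get_state();print(s['position'],s['joint_velocities'].round(4),s['force'],s['moment'])
p=cv2.imread('pics/s6.png');cv2.imwrite('pics/s6c.png',cv2.resize(p[100:270,300:440],None,fx=3.5,fy=3.5))
"; python3 lidtool.py w6
```

```text
[ 0.51199386 -0.18964205  0.13027526] [ 0.0004 -0.0003  0.0005 -0.0015 -0.0005 -0.0014] [0.28092271 0.36219962 0.19993762] [0.00077263 0.01448076 0.00848511]
(array([    0,     0,     0,  3742,   426,   335,   313,   104,  4592,
       20038, 73238, 13825,     0,     0]), array([-4.00000000e-02, -3.50000000e-02, -3.00000000e-02, -2.50000000e-02,
       -2.00000000e-02, -1.50000000e-02, -1.00000000e-02, -5.00000000e-03,
       -2.08166817e-17,  5.00000000e-03,  1.00000000e-02,  1.50000000e-02,
        2.00000000e-02,  2.50000000e-02,  3.00000000e-02]))
panel z 0.012501633519452209 tilt deg dz/dx,dz/dy [-0.01  0.04] std 0.0006219681513582308
y centre -0.0005 width 0.1701 slopes deg [np.float64(0.03), np.float64(0.05)]
x edge 0.0933 slope 0.03 => lid centre x -0.0007
bar top z -0.022157845693429216 x end 0.049221495745909345 y -0.0074776365679405715 0.006557815536419568
```

View pics/s6c.png

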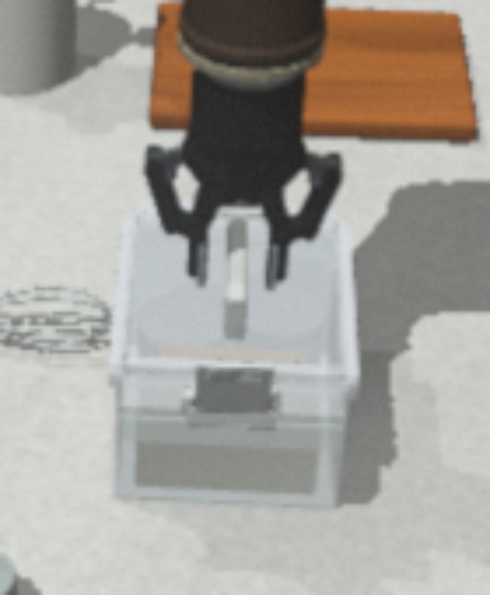

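View pics/w6.png

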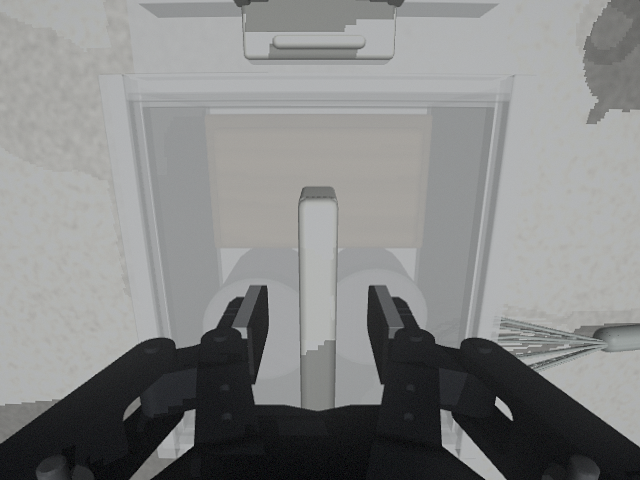

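Request:
carry_out(
  rows=[
    [[0,0,-0.02],[0,0,0]],
    [[0,0,-0.055],[0,0,0]],
    [[0,0,-0.09],[0,0,0]],
    [[0.01,0,-0.125],[0,0,0]],
    [[0.03,0,-0.15],[0,0,0]],
  ],
)

```text
t: 10.18
position: [0.5127, -0.1609, 0.2833]
orientation: [0.001, 0.708, 0.706, 0.0]
force: [1.1, -0.2, 0.1]
finger_gap: 0.0428
```

```bash
cat > prof.py <<'E'
from h import *
import sys
def prof(n,tag,end,yc=-.1907):
  W=cloud(n,tag); sg=1 if end=='a' else -1
  o=sg*(W[...,1]-yc)-.124; z=W[...,2]-.128
  m=(abs(W[...,0]-.5118)<.035)&(o>-.04)&(o<.06)&(z>-.011)&(z<.06)
  c=plt(o[m],z[m]); cv2.imwrite(f'pics/prof_{tag}_{end}.png',c)
  print(m.sum())
def plt(o,z):
  im=np.full((600,800,3),255,np.uint8)  # 8px/mm ; o -40..60, z -15..60
  for a,b in zip(o,z): 
    cv2.circle(im,(int((a+.04)*8000),int(600-(b+.015)*8000)),1,(120,0,0),-1)
  for k in range(-40,60,10): cv2.line(im,((k+40)*8,0),((k+40)*8,600),(200,200,200) if k else (0,0,255),1)
  for k in range(-10,60,10): cv2.line(im,(0,600-(k+15)*8),(800,600-(k+15)*8),(200,200,200) if k else (0,0,255),1)
  return im
prof(*sys.argv[1:4])
E
python3 - <<'E'
from h import *
snap('wrist','w7'); print(r.get_state()['position'])
E
python3 prof.py wrist w7 a;python3 prof.py wrist w4 a; python3 prof.py wrist w1 b;python3 prof.py side side0 b;python3 prof.py top top0 b
```

```text
[ 0.51395453 -0.15771668  0.28713057]
5268
4745
3982
568
1095
```

View pics/w7.png

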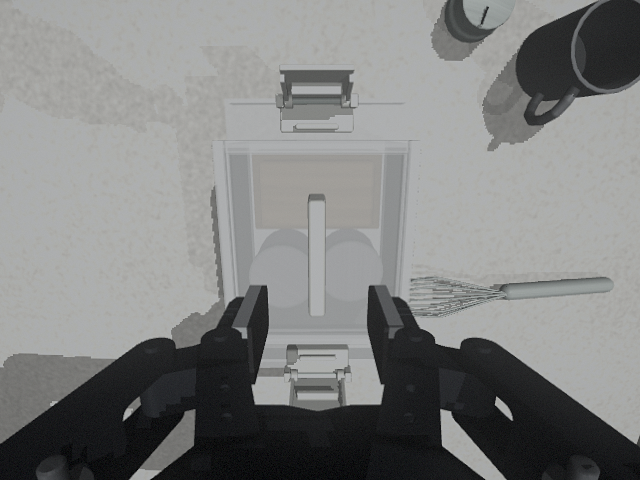

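View pics/prof_w7_a.png

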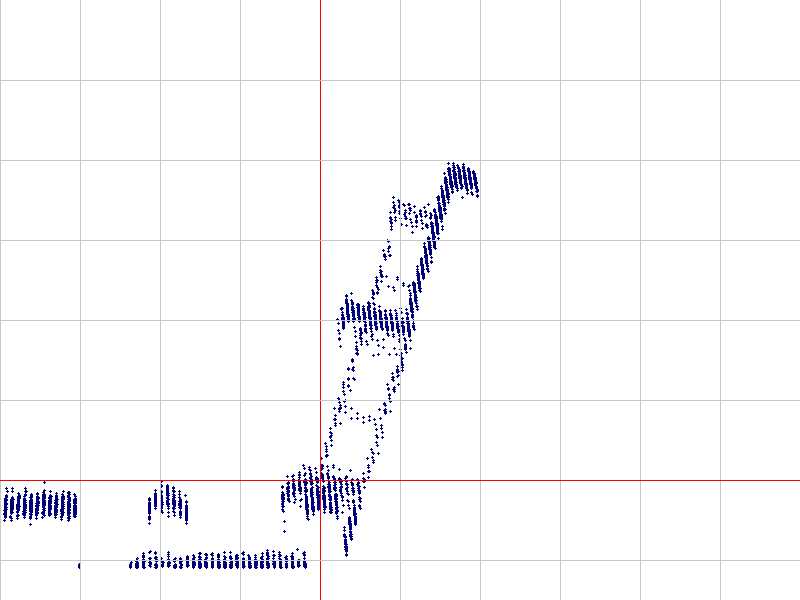

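View pics/prof_w4_a.png

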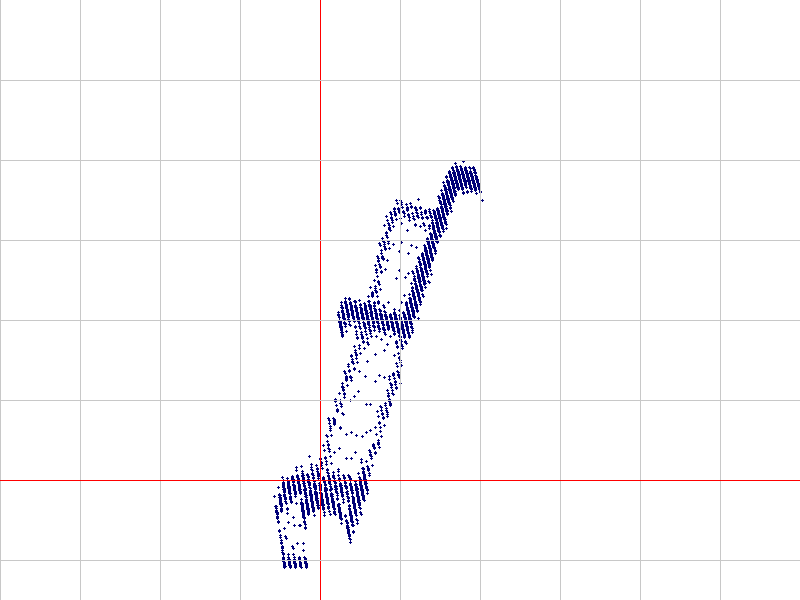

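View pics/prof_w1_b.png

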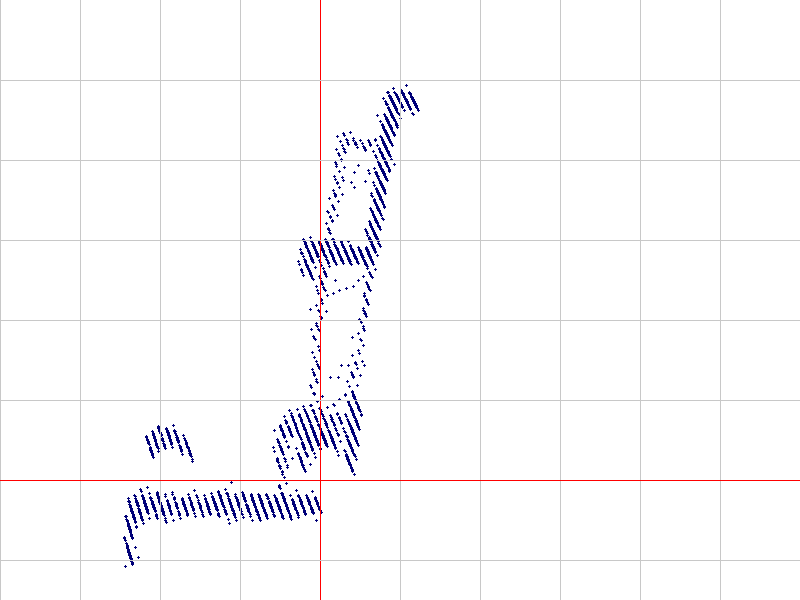

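```bash
python3 -c "
from h import *
delta(.5118,-.0217,.20,90); print(r.get_state()['joint_velocities'].round(3))"
```

```text
shift mm [136.1  -3.   86.9] | 162 turn [ 0.0068  0.0013 -0.0018] rows 3.9
[-0.023  0.036  0.032 -0.003 -0.119 -0.062]
```

Request:
carry_out(
  rows=[
    [[0.03,-0.001,0.005],[0,0,0]],
    [[0.065,-0.001,0.02],[0,0,0]],
    [[0.1,-0.001,0.04],[0,0,0]],
    [[0.134,-0.001,0.065],[0,0,0]],
    [[0.134,-0.001,0.085],[0,0,0]],
  ],
  gripper=-1,
  newtons=30,
)

```text
t: 10.65
position: [0.5104, -0.0211, 0.1942]
orientation: [-0.0, 0.707, 0.708, 0.0]
force: [0.1, -1.2, -0.4]
finger_gap: -0.0003
```

Request:
carry_out(
  rows=[
    [[0,0,0],[0,0,0]],
    [[0,0,0],[0,0,0]],
    [[0,0,0],[0,0,0]],
    [[0,0,0],[0,0,0]],
    [[0,0,0],[0,0,0]],
  ],
)

```text
t: 11.07
position: [0.5119, -0.0266, 0.1965]
orientation: [0.001, 0.708, 0.706, 0.001]
force: [-0.1, -0.3, -0.2]
finger_gap: -0.0001
```

```bash
python3 -c "
from h import *
snap('side','s8');p=cv2.imread('pics/s8.png');cv2.imwrite('pics/s8c.png',cv2.resize(p[80:270,300:460],None,fx=3.1,fy=3.1))
print(r.get_state()['position'],r.get_state()['joint_velocities'].round(3));delta(.5118,-.0267,.1545,90)
snap('wrist','w8')"
```

```text
[ 0.51175655 -0.02647216  0.19630899] [ 0.004  0.004  0.008 -0.002 -0.001  0.001]
shift mm [-0.2 -0.  41.8] | 42 turn [ 0.0017  0.0002 -0.002 ] rows 1.0
```

View pics/s8c.png

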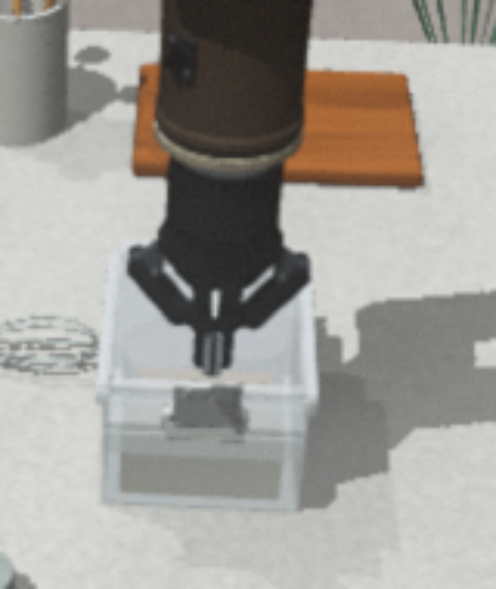

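View pics/w8.png

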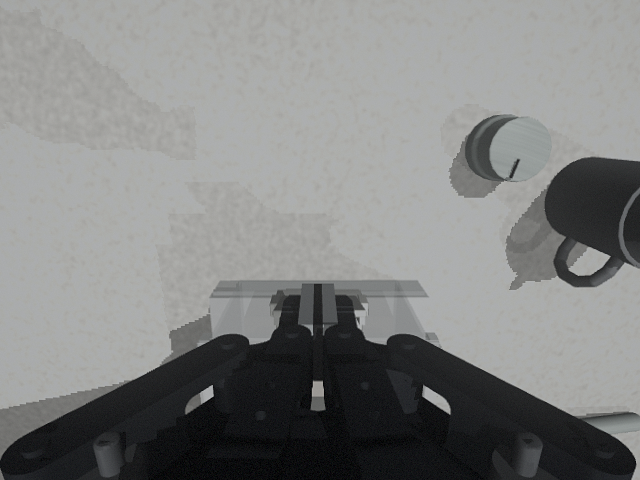

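Request:
carry_out(
  rows=[
    [[0,0,0.015],[0,0,0]],
    [[0,0,0.03],[0,0,0]],
    [[0,0,0.04],[0,0,0]],
    [[0,0,0.042],[0,0,0]],
    [[0,0,0.042],[0,0,0]],
  ],
)

```text
t: 11.58
position: [0.5108, -0.0258, 0.153]
orientation: [-0.0, 0.708, 0.707, -0.0]
force: [-0.5, -0.3, -0.5]
finger_gap: 0.0001
```

```bash
python3 -c "
from h import *
snap('side','s9');p=cv2.imread('pics/s9.png');cv2.imwrite('pics/s9c.png',cv2.resize(p[80:270,300:460],None,fx=3.1,fy=3.1))
s=r.get_state();print(s['position'],s['force'])
for f in (-15,0,15,30,45,60,70,75):
  t=np.deg2rad(f);k=34+max(f,0)*6/70
  e=7.5*np.cos(t)-k*np.sin(t);h=7.5*np.sin(t)+k*np.cos(t)
  X=np.array([.5118,-.0667+(e+11)/1e3,.1235+h/1e3]); print(f,X.round(4), 'shift x',round((X[1]-s['position'][1])*1e3,1),'z',round(-(X[2]-s['position'][2])*1e3,1))
"
```

```text
[ 0.51118245 -0.02577426  0.15347765] [0.04750477 0.47568369 0.73801867]
-15 [ 0.5118 -0.0397  0.1544] shift x -13.9 z -0.9
0 [ 0.5118 -0.0482  0.1575] shift x -22.4 z -4.0
15 [ 0.5118 -0.0576  0.1595] shift x -31.8 z -6.0
30 [ 0.5118 -0.0675  0.1589] shift x -41.7 z -5.4
45 [ 0.5118 -0.0772  0.1556] shift x -51.4 z -2.1
60 [ 0.5118 -0.0858  0.1496] shift x -60.1 z 3.9
70 [ 0.5118 -0.0907  0.1442] shift x -64.9 z 9.2
75 [ 0.5118 -0.0928  0.1412] shift x -67.0 z 12.3
```

View pics/s9c.png

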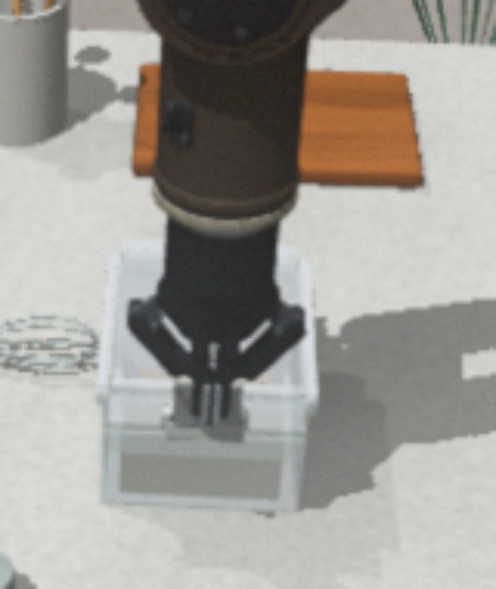

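Request:
carry_out(
  rows=[
    [[-0.009,0,-0.001],[0,0,0]],
    [[-0.017,0,-0.003],[0,0,0]],
    [[-0.025,0,-0.0045],[0,0,0]],
    [[-0.033,0,-0.006],[0,0,0]],
    [[-0.041,0,-0.0055],[0,0,0]],
  ],
)

```text
t: 12.05
position: [0.5115, -0.0678, 0.1595]
orientation: [0.0, 0.708, 0.707, 0.0]
force: [0.6, 0.2, 0.3]
finger_gap: -0.0002
```

```bash
python3 -c "
from h import *
s=r.get_state();print(s['position'],s['force'],s['moment'],s['joint_velocities'].round(3))
delta(.5118,-.0907,.1442,90)"
```

```text
[ 0.51146002 -0.06784851  0.15949433] [0.55624405 0.23715191 0.3098585 ] [ 0.08099479 -0.04108073 -0.02274372] [-0.184  0.03  -0.014  0.    -0.014 -0.183]
shift mm [-22.8   0.4  15.3] | 27 turn [ 0.0011  0.0002 -0.0012] rows 0.7
```

Request:
carry_out(
  rows=[
    [[-0.005,0,0.0015],[0,0,0]],
    [[-0.01,0,0.0035],[0,0,0]],
    [[-0.015,0,0.0065],[0,0,0]],
    [[-0.0195,0,0.0105],[0,0,0]],
    [[-0.023,0,0.0145],[0,0,0]],
  ],
)

```text
t: 12.47
position: [0.5109, -0.0901, 0.1438]
orientation: [-0.0, 0.707, 0.707, -0.0]
force: [-0.9, 0.6, 0.2]
finger_gap: -0.0005
```

```bash
python3 -c "
from h import *
s=r.get_state();print(s['position'],s['force'],s['moment'],s['joint_velocities'].round(3))
snap('side','s10');p=cv2.imread('pics/s10.png');cv2.imwrite('pics/s10c.png',cv2.resize(p[80:270,300:460],None,fx=3.1,fy=3.1))
snap('wrist','w10')"
```

```text
[ 0.51094297 -0.09009407  0.14375772] [-0.90509114  0.56337048  0.20181299] [ 0.06365987 -0.00212352  0.04170186] [-0.075  0.081  0.027  0.002 -0.103 -0.074]
```

View pics/s10c.png

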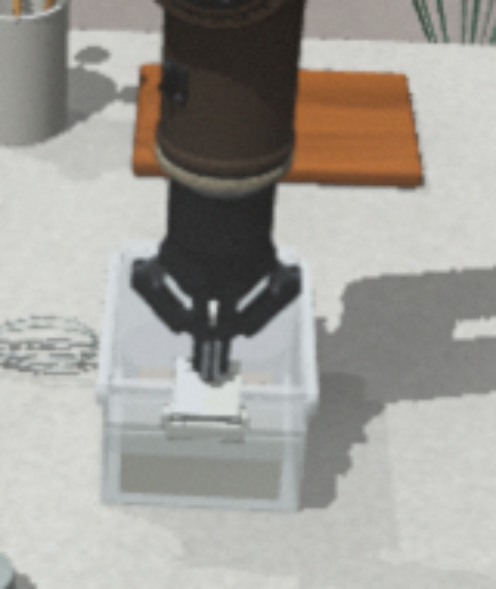

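View pics/w10.png

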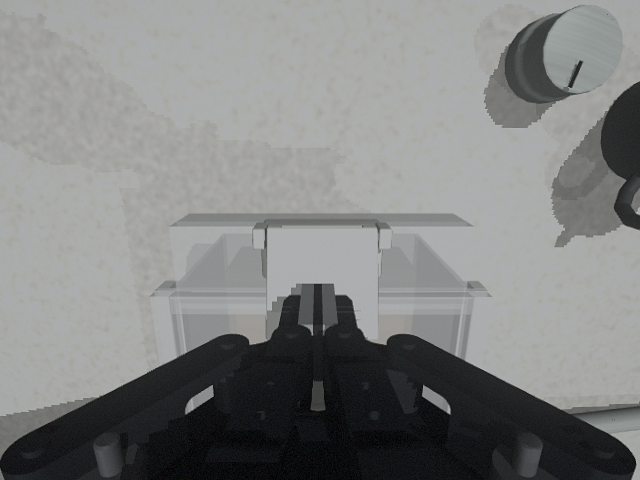

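```bash
cat > flap.py <<'E'
from h import *
import sys
tag,end=sys.argv[1:3]
W=cloud('wrist',tag); sg=1 if end=='a' else -1
o=sg*(W[...,1]+.1907)-.124; z=W[...,2]
m=(abs(abs(W[...,0]-.5118)-.0195)<.004)&(o>-.05)&(o<.005)&(z>.119)&(z<.18)
O,Z=o[m]*1e3,z[m]*1e3; print(m.sum())
for b in range(-50,5,3):
  k=(O>=b)&(O<b+3)
  if k.sum()>5: print(b+1.5,k.sum(),np.median(Z[k]).round(1),np.percentile(Z[k],90).round(1))
E
python3 flap.py w10 a;  python3 -c "
from h import *
print(r.get_state()['position']);delta(.5118,-.1047,.150,90)"
```

```text
3511
-39.5 61 145.3 146.0
-36.5 149 144.5 145.4
-33.5 191 143.4 144.3
-30.5 212 142.4 143.4
-27.5 244 141.3 142.4
-24.5 229 140.1 141.0
-21.5 263 139.1 140.0
-18.5 265 138.0 138.9
-15.5 262 136.7 137.6
-12.5 264 135.7 136.7
-9.5 259 134.6 135.4
-6.5 261 133.5 134.4
-3.5 246 132.4 133.3
-0.5 259 131.4 132.3
2.5 260 130.3 131.1
5.5 86 129.4 130.0
[ 0.51056958 -0.08997952  0.14338479]
shift mm [-14.7   1.2  -6.6] | 16 turn [-0.0013 -0.0003 -0.0011] rows 0.4
```

Request:
carry_out(
  rows=[
    [[0,0,-0.004],[0,0,0]],
    [[-0.005,0.0005,-0.0066],[0,0,0]],
    [[-0.01,0.001,-0.0066],[0,0,0]],
    [[-0.0147,0.001,-0.0066],[0,0,0]],
    [[-0.0147,0.001,-0.0066],[0,0,0]],
  ],
)

```text
t: 12.98
position: [0.5123, -0.1053, 0.1511]
orientation: [0.0, 0.708, 0.707, 0.0]
force: [-0.3, 0.7, 0.6]
finger_gap: -0.0001
```

Request:
carry_out(
  rows=[
    [[0,0,0.001],[0,0,0]],
    [[0,0,0.002],[0,0,0]],
    [[0,0,0.003],[0,0,0]],
    [[0,0,0.004],[0,0,0]],
    [[0,0,0.005],[0,0,0]],
  ],
)

```text
t: 13.4
position: [0.512, -0.1042, 0.1457]
orientation: [-0.0, 0.707, 0.707, -0.0]
force: [-0.4, 0.0, 0.7]
finger_gap: -0.0002
```

```bash
python3 -c "
from h import *
s=r.get_state();print(s['position'],s['force'],s['moment'],s['joint_velocities'].round(3))"
```

```text
[ 0.51201224 -0.10420938  0.145711  ] [-0.419145    0.02706264  0.67790381] [-0.04989556  0.02345833  0.01602169] [-0.     0.018  0.01  -0.002 -0.026  0.001]
```

Continue down, 1 mm per row at first, then finer.

Request:
carry_out(
  rows=[
    [[0,0,0.001],[0,0,0]],
    [[0,0,0.002],[0,0,0]],
    [[0,0,0.003],[0,0,0]],
    [[0,0,0.004],[0,0,0]],
    [[0,0,0.004],[0,0,0]],
  ],
)

```text
t: 13.82
position: [0.512, -0.1043, 0.1417]
orientation: [-0.0, 0.707, 0.707, -0.0]
force: [0.5, 0.1, -0.1]
finger_gap: -0.0001
```

Request:
carry_out(
  rows=[
    [[0,0,0.0005],[0,0,0]],
    [[0,0,0.001],[0,0,0]],
    [[0,0,0.0015],[0,0,0]],
    [[0,0,0.002],[0,0,0]],
    [[0,0,0.002],[0,0,0]],
  ],
)

```text
t: 14.23
position: [0.5122, -0.1045, 0.14]
orientation: [0.0, 0.707, 0.707, 0.0]
force: [-0.3, -3.5, 3.1]
finger_gap: 0.0001
```

Request:
carry_out(
  rows=[
    [[0,0,0.0004],[0,0,0]],
    [[0,0,0.0008],[0,0,0]],
    [[0,0,0.0012],[0,0,0]],
    [[0,0,0.0016],[0,0,0]],
    [[0,0,0.0016],[0,0,0]],
  ],
)

```text
t: 14.65
position: [0.5123, -0.1048, 0.1385]
orientation: [0.0, 0.707, 0.707, 0.0]
force: [-1.5, -4.3, 7.0]
finger_gap: -0.0004
```

```bash
python3 -c "
from h import *
s=r.get_state();print(s['position'],s['force'],s['moment'],s['joint_velocities'].round(3))"
```

```text
[ 0.5123108  -0.10475953  0.13853716] [-1.53386016 -4.31214846  7.03787   ] [-0.78620934  0.2648345  -0.08717396] [ 0.001 -0.    -0.001  0.001  0.001  0.001]
```

Request:
carry_out(
  rows=[
    [[0,0,0.0004],[0,0,0]],
    [[0,0,0.0008],[0,0,0]],
    [[0,0,0.0012],[0,0,0]],
    [[0,0,0.0016],[0,0,0]],
    [[0,0,0.0016],[0,0,0]],
  ],
)

```text
t: 15.07
position: [0.5125, -0.1048, 0.1371]
orientation: [0.001, 0.707, 0.707, 0.0]
force: [-1.3, -6.0, 8.3]
finger_gap: -0.0002
```

Request:
carry_out(
  rows=[
    [[0,0,0.0003],[0,0,0]],
    [[0,0,0.0006],[0,0,0]],
    [[0,0,0.0009],[0,0,0]],
    [[0,0,0.0012],[0,0,0]],
    [[0,0,0.0012],[0,0,0]],
  ],
)

```text
t: 15.48
position: [0.5125, -0.1048, 0.1359]
orientation: [0.001, 0.707, 0.707, 0.0]
force: [-2.2, -5.3, 7.7]
finger_gap: -0.0003
```

Past the peak; keep going finely until the force vanishes.

Request:
carry_out(
  rows=[
    [[0,0,0.0004],[0,0,0]],
    [[0,0,0.0008],[0,0,0]],
    [[0,0,0.0012],[0,0,0]],
    [[0,0,0.0012],[0,0,0]],
    [[0,0,0.0012],[0,0,0]],
  ],
)

```text
t: 15.9
position: [0.5124, -0.1045, 0.1344]
orientation: [0.0, 0.707, 0.707, 0.0]
force: [0.5, -2.8, 3.3]
finger_gap: 0.0001
```

Request:
carry_out(
  rows=[
    [[0,0,0.0003],[0,0,0]],
    [[0,0,0.0006],[0,0,0]],
    [[0,0,0.0009],[0,0,0]],
    [[0,0,0.0009],[0,0,0]],
    [[0,0,0.0009],[0,0,0]],
  ],
)

```text
t: 16.32
position: [0.5117, -0.1041, 0.1331]
orientation: [-0.0, 0.707, 0.707, -0.0]
force: [-0.6, -0.4, -0.5]
finger_gap: 0.0001
```

Request:
carry_out(
  rows=[
    [[0,0,-0.015],[0,0,0]],
    [[0,0,-0.04],[0,0,0]],
    [[0,0,-0.07],[0,0,0]],
    [[-0.012,0,-0.1],[0,0,0]],
    [[-0.035,0,-0.12],[0,0,0]],
  ],
)

```text
t: 16.73
position: [0.5122, -0.1381, 0.2558]
orientation: [0.0, 0.707, 0.707, 0.001]
force: [1.1, -0.5, -0.3]
finger_gap: -0.0002
```

Request:
carry_out(
  rows=[
    [[-0.035,0,-0.01],[0,0,0]],
    [[-0.07,0,-0.01],[0,0,0]],
    [[-0.095,0,-0.01],[0,0,0]],
    [[-0.1,0,-0.01],[0,0,0]],
    [[-0.1,0,-0.01],[0,0,0]],
  ],
)

```text
t: 17.15
position: [0.5115, -0.2405, 0.263]
orientation: [-0.0, 0.708, 0.706, -0.0]
force: [0.2, 0.9, -1.0]
finger_gap: -0.0
```

```bash
python3 -c "
from h import *
print(r.get_state()['position'],r.get_state()['joint_velocities'].round(3))
snap('wrist','w11'); delta(.5118,-.3567,.215,90)"; python3 flap.py w11 a; python3 prof.py wrist w11 b
```

```text
[ 0.51148117 -0.24054299  0.26295348] [ 0.042 -0.011  0.026  0.01  -0.     0.024]
shift mm [-117.5    0.7   47.8] | 127 turn [-0.001  -0.0009 -0.0023] rows 3.0
1116
-45.5 78 131.2 132.9
-42.5 119 132.5 133.5
-39.5 109 132.3 133.6
-36.5 110 132.3 133.3
-33.5 104 132.3 133.5
-30.5 116 131.6 132.5
-27.5 117 131.7 132.7
-24.5 114 131.5 132.6
-21.5 122 131.6 132.4
-18.5 116 131.5 132.4
-15.5 6 130.4 130.8
1942
```

View pics/w11.png

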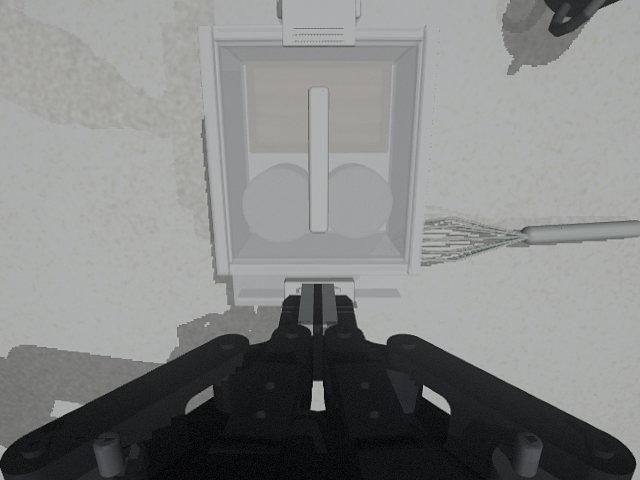

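Request:
carry_out(
  rows=[
    [[-0.035,0,0],[0,0,0]],
    [[-0.07,0,0.005],[0,0,0]],
    [[-0.1,0,0.015],[0,0,0]],
    [[-0.1175,0,0.03],[0,0,0]],
    [[-0.1175,0,0.04],[0,0,0]],
  ],
)

```text
t: 17.62
position: [0.5118, -0.3583, 0.222]
orientation: [-0.0, 0.708, 0.707, -0.0]
force: [-1.0, 1.5, -0.2]
finger_gap: 0.0
```

Request:
carry_out(
  rows=[
    [[0,0,0],[0,0,0]],
    [[0,0,0],[0,0,0]],
    [[0,0,0],[0,0,0]],
    [[0,0,0],[0,0,0]],
    [[0,0,0],[0,0,0]],
  ],
)

```text
t: 18.03
position: [0.5124, -0.3561, 0.2243]
orientation: [0.001, 0.707, 0.707, 0.0]
force: [0.3, -0.1, 0.4]
finger_gap: -0.0002
```

```bash
python3 -c "
from h import *
print(r.get_state()['position'],r.get_state()['joint_velocities'].round(3))
snap('wrist','w12'); delta(.5118,-.3547,.164,90)";python3 prof.py wrist w12 b
```

```text
[ 0.51239546 -0.3561314   0.22433435] [-0.007  0.004 -0.001 -0.001 -0.002 -0.001]
shift mm [ 1.6 -0.6 60.2] | 60 turn [0.0009 0.0006 0.    ] rows 1.4
8646
```

View pics/w12.png

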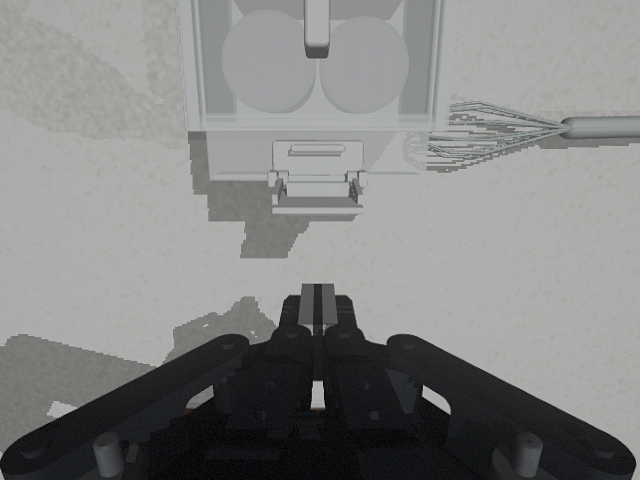

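View pics/prof_w12_b.png

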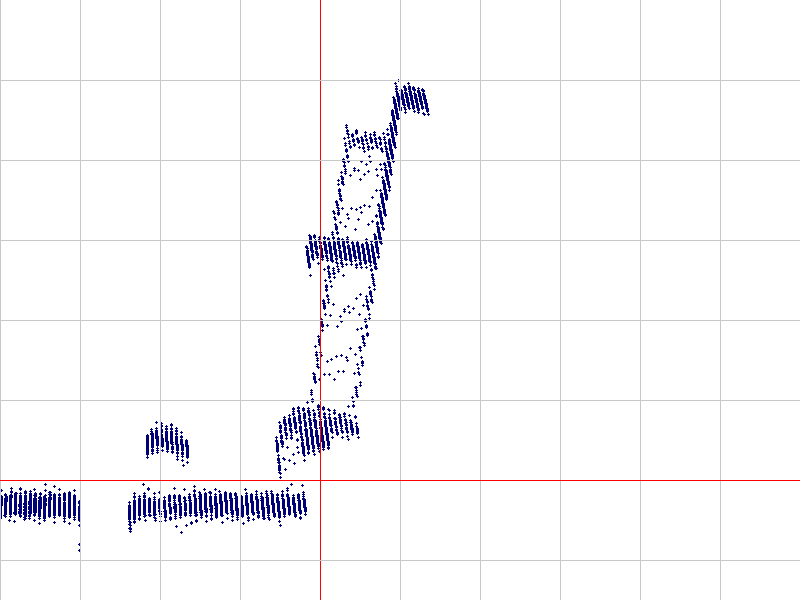

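Request:
carry_out(
  rows=[
    [[0,0,0.02],[0,0,0]],
    [[0,0,0.045],[0,0,0]],
    [[0,-0.0005,0.058],[0,0,0]],
    [[0,-0.0005,0.06],[0,0,0]],
    [[0,-0.0005,0.06],[0,0,0]],
  ],
)

```text
t: 18.5
position: [0.5112, -0.3565, 0.1631]
orientation: [-0.001, 0.707, 0.707, -0.0]
force: [0.5, -0.1, 0.4]
finger_gap: -0.0002
```

```bash
python3 -c "
from h import *
s=r.get_state();print(s['position'],s['force'],s['joint_velocities'].round(3))
for f in (-9,0,15,30,45,60,70,75):
  t=np.deg2rad(f);k=34+max(f,0)*6/70
  e=7.5*np.cos(t)-k*np.sin(t);h=7.5*np.sin(t)+k*np.cos(t)
  X=np.array([.5118,-.3147-(e+11)/1e3,.132+h/1e3]); print(f,X.round(4), 'shift x',round((X[1]-s['position'][1])*1e3,1),'z',round(-(X[2]-s['position'][2])*1e3,1))
"
```

```text
[ 0.51115964 -0.35645839  0.16310492] [ 0.45056191 -0.14279384  0.41638813] [-0.003 -0.022 -0.026 -0.001  0.014 -0.001]
-9 [ 0.5118 -0.3384  0.1644] shift x 18.0 z -1.3
0 [ 0.5118 -0.3332  0.166 ] shift x 23.3 z -2.9
15 [ 0.5118 -0.3238  0.168 ] shift x 32.6 z -4.9
30 [ 0.5118 -0.3139  0.1674] shift x 42.5 z -4.3
45 [ 0.5118 -0.3042  0.1641] shift x 52.2 z -1.0
60 [ 0.5118 -0.2956  0.1581] shift x 60.9 z 5.0
70 [ 0.5118 -0.2907  0.1527] shift x 65.8 z 10.4
75 [ 0.5118 -0.2886  0.1497] shift x 67.9 z 13.4
```

Request:
carry_out(
  rows=[
    [[0.01,0,0],[0,0,0]],
    [[0.018,0,-0.001],[0,0,0]],
    [[0.026,0,-0.003],[0,0,0]],
    [[0.034,0,-0.005],[0,0,0]],
    [[0.042,0,-0.0045],[0,0,0]],
  ],
)

```text
t: 18.92
position: [0.5119, -0.314, 0.1691]
orientation: [0.001, 0.707, 0.707, 0.0]
force: [1.2, 0.3, -0.5]
finger_gap: -0.0002
```

```bash
python3 -c "
from h import *
s=r.get_state();print(s['position'],s['force'])
delta(.5118,-.2907,.1527,90)"
```

```text
[ 0.51186321 -0.31402919  0.16908756] [ 1.1663297   0.3453942  -0.47614107]
shift mm [23.3 -0.1 16.4] | 29 turn [ 0.0013  0.0009 -0.0004] rows 0.7
```

Request:
carry_out(
  rows=[
    [[0.005,0,0.0025],[0,0,0]],
    [[0.01,0,0.005],[0,0,0]],
    [[0.015,0,0.0085],[0,0,0]],
    [[0.0195,0,0.0125],[0,0,0]],
    [[0.023,0,0.016],[0,0,0]],
  ],
)

```text
t: 19.33
position: [0.5113, -0.2913, 0.1512]
orientation: [-0.0, 0.707, 0.707, -0.0]
force: [-0.0, -0.2, 0.6]
finger_gap: 0.0
```

```bash
python3 -c "
from h import *
s=r.get_state();print(s['position'],s['force'])
snap('side','s13');p=cv2.imread('pics/s13.png');cv2.imwrite('pics/s13c.png',cv2.resize(p[80:270,300:460],None,fx=3.1,fy=3.1))
snap('wrist','w13')
delta(.5118,-.2767,.1605,90)";python3 prof.py wrist w13 b; python3 flap.py w13 b
```

```text
[ 0.511254   -0.29131813  0.15122641] [-1.37405894e-04 -1.94037694e-01  6.25838772e-01]
shift mm [14.4  0.9 -9.5] | 17 turn [-0.0014 -0.0009 -0.0005] rows 0.4
9862
2790
-42.5 196 151.8 153.2
-39.5 472 151.4 153.3
-36.5 391 150.6 152.4
-33.5 359 150.1 151.4
-30.5 195 149.7 150.4
-27.5 179 148.6 149.4
-24.5 184 147.4 148.0
-21.5 154 146.3 147.0
-18.5 148 145.2 145.9
-15.5 145 144.2 144.9
-12.5 113 143.0 143.7
-9.5 101 141.9 142.8
-6.5 81 140.9 141.5
-3.5 40 139.7 140.5
-0.5 20 138.8 139.6
```

View pics/w13.png

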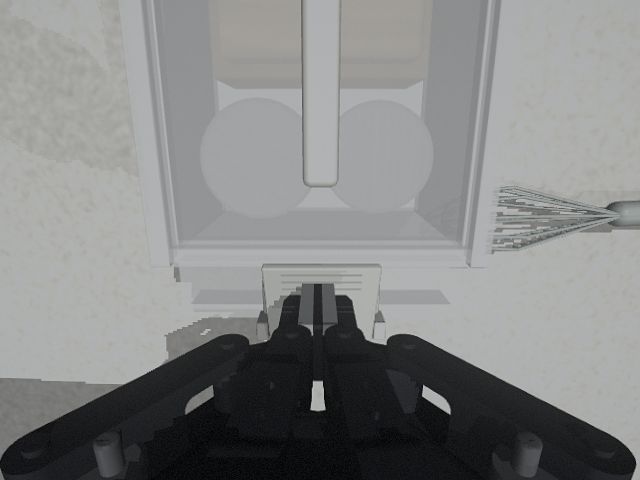

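View pics/s13c.png

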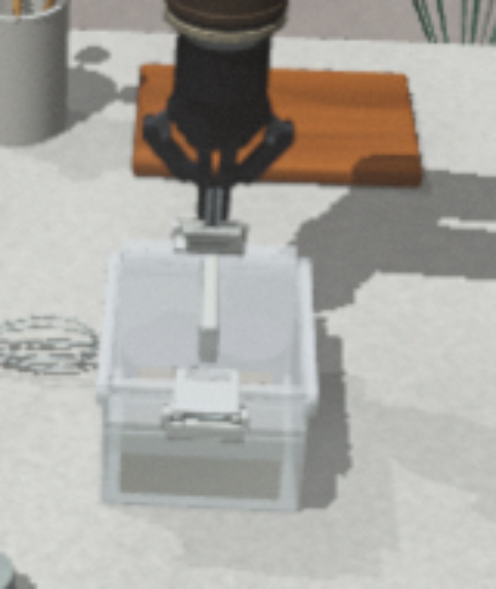

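Request:
carry_out(
  rows=[
    [[0,0,-0.005],[0,0,0]],
    [[0.005,0.0005,-0.0085],[0,0,0]],
    [[0.01,0.0005,-0.0085],[0,0,0]],
    [[0.0145,0.0005,-0.0085],[0,0,0]],
    [[0.0145,0.0005,-0.0085],[0,0,0]],
  ],
)

```text
t: 19.85
position: [0.5119, -0.2764, 0.1606]
orientation: [-0.0, 0.707, 0.707, 0.0]
force: [0.6, -0.0, 0.0]
finger_gap: 0.0001
```

Request:
carry_out(
  rows=[
    [[0,0,0.001],[0,0,0]],
    [[0,0,0.002],[0,0,0]],
    [[0,0,0.003],[0,0,0]],
    [[0,0,0.004],[0,0,0]],
    [[0,0,0.005],[0,0,0]],
  ],
)

```text
t: 20.27
position: [0.5118, -0.2774, 0.1551]
orientation: [-0.0, 0.707, 0.707, -0.0]
force: [0.8, -0.2, 0.9]
finger_gap: 0.0003
```

```bash
python3 -c "
from h import *
s=r.get_state();print(s['position'],s['force'],s['moment'],s['joint_velocities'].round(3))"
```

```text
[ 0.51183162 -0.27743873  0.15514285] [ 0.80252074 -0.22688629  0.89071412] [-0.05338925 -0.03041398 -0.00168166] [-0.     0.014  0.01   0.002 -0.024  0.001]
```

Request:
carry_out(
  rows=[
    [[0,0,0.001],[0,0,0]],
    [[0,0,0.002],[0,0,0]],
    [[0,0,0.003],[0,0,0]],
    [[0,0,0.004],[0,0,0]],
    [[0,0,0.005],[0,0,0]],
  ],
)

```text
t: 20.68
position: [0.5119, -0.2773, 0.1503]
orientation: [-0.0, 0.707, 0.707, -0.0]
force: [0.5, -0.8, 0.6]
finger_gap: -0.0003
```

Request:
carry_out(
  rows=[
    [[0,0,0.0005],[0,0,0]],
    [[0,0,0.001],[0,0,0]],
    [[0,0,0.0015],[0,0,0]],
    [[0,0,0.002],[0,0,0]],
    [[0,0,0.002],[0,0,0]],
  ],
)

```text
t: 21.1
position: [0.5119, -0.2772, 0.1484]
orientation: [-0.0, 0.707, 0.707, 0.0]
force: [-0.4, 1.4, 2.7]
finger_gap: 0.0004
```

Request:
carry_out(
  rows=[
    [[0,0,0.0004],[0,0,0]],
    [[0,0,0.0008],[0,0,0]],
    [[0,0,0.0012],[0,0,0]],
    [[0,0,0.0016],[0,0,0]],
    [[0,0,0.0016],[0,0,0]],
  ],
)

```text
t: 21.52
position: [0.512, -0.277, 0.1469]
orientation: [-0.0, 0.707, 0.707, 0.0]
force: [-0.2, 4.4, 6.2]
finger_gap: -0.0002
```

Request:
carry_out(
  rows=[
    [[0,0,0.0004],[0,0,0]],
    [[0,0,0.0008],[0,0,0]],
    [[0,0,0.0012],[0,0,0]],
    [[0,0,0.0016],[0,0,0]],
    [[0,0,0.0016],[0,0,0]],
  ],
)

```text
t: 21.93
position: [0.512, -0.2769, 0.1454]
orientation: [-0.0, 0.707, 0.707, 0.0]
force: [-0.8, 7.5, 8.5]
finger_gap: 0.0
```

Request:
carry_out(
  rows=[
    [[0,0,0.0003],[0,0,0]],
    [[0,0,0.0006],[0,0,0]],
    [[0,0,0.0009],[0,0,0]],
    [[0,0,0.0012],[0,0,0]],
    [[0,0,0.0012],[0,0,0]],
  ],
)

```text
t: 22.35
position: [0.512, -0.2768, 0.1443]
orientation: [-0.0, 0.707, 0.707, 0.0]
force: [-0.5, 7.9, 7.8]
finger_gap: -0.0
```

Request:
carry_out(
  rows=[
    [[0,0,0.0003],[0,0,0]],
    [[0,0,0.0006],[0,0,0]],
    [[0,0,0.0009],[0,0,0]],
    [[0,0,0.0012],[0,0,0]],
    [[0,0,0.0012],[0,0,0]],
  ],
)

```text
t: 22.77
position: [0.512, -0.2769, 0.1431]
orientation: [-0.0, 0.707, 0.707, 0.0]
force: [-0.4, 5.9, 7.3]
finger_gap: 0.0002
```

Request:
carry_out(
  rows=[
    [[0,0,0.0003],[0,0,0]],
    [[0,0,0.0006],[0,0,0]],
    [[0,0,0.0009],[0,0,0]],
    [[0,0,0.0012],[0,0,0]],
    [[0,0,0.0012],[0,0,0]],
  ],
)

```text
t: 23.18
position: [0.512, -0.2773, 0.1417]
orientation: [0.0, 0.707, 0.707, 0.0]
force: [0.7, 2.7, 3.3]
finger_gap: -0.0002
```

Request:
carry_out(
  rows=[
    [[0,0,0.0003],[0,0,0]],
    [[0,0,0.0006],[0,0,0]],
    [[0,0,0.0009],[0,0,0]],
    [[0,0,0.0009],[0,0,0]],
    [[0,0,0.0009],[0,0,0]],
  ],
)

```text
t: 23.6
position: [0.5118, -0.2775, 0.1406]
orientation: [-0.0, 0.707, 0.707, -0.0]
force: [-0.4, 0.3, 0.7]
finger_gap: 0.0003
```

Request:
carry_out(
  rows=[
    [[0,0,-0.015],[0,0,0]],
    [[0,0,-0.04],[0,0,0]],
    [[-0.01,0,-0.075],[0,0,0]],
    [[-0.035,0,-0.11],[0,0,0]],
    [[-0.06,0,-0.14],[0,0,0]],
  ],
)

```text
t: 24.02
position: [0.5118, -0.3373, 0.2828]
orientation: [0.0, 0.707, 0.707, 0.0]
force: [1.6, -0.5, -0.3]
finger_gap: 0.0002
```

Request:
carry_out(
  rows=[
    [[-0.01,0,-0.01],[0,0,0]],
    [[-0.01,0,-0.01],[0,0,0]],
    [[-0.01,0,-0.01],[0,0,0]],
    [[-0.01,0,-0.01],[0,0,0]],
    [[-0.01,0,-0.01],[0,0,0]],
  ],
)

```text
t: 24.43
position: [0.5113, -0.3461, 0.2892]
orientation: [-0.001, 0.707, 0.707, -0.0]
force: [-0.4, -0.1, 0.0]
finger_gap: 0.0005
```

```bash
python3 -c "
from h import *
s=r.get_state();print(s['position'],s['force'],s['joint_velocities'].round(3))
snap('side','s14');p=cv2.imread('pics/s14.png');cv2.imwrite('pics/s14c.png',cv2.resize(p[80:270,220:460],None,fx=3.1,fy=3.1))
snap('wrist','w14');snap('top','t14')
W=cloud('wrist','w14')
for nm,dx,dy in (('c',.04,0),('c2',-.04,0),('+y',0.05,.089),('-y',.05,-.089),('+x',.080,0),('-x',-.080,0),('+x-y',.08,-.06),('-x-y',-.08,-.06),('+x+y',.08,.06),('-x+y',-.08,.06)):
  m=(abs(W[...,0]-.5118-dx)<.003)&(abs(W[...,1]+.1907-dy)<.003)&(W[...,2]>.1)
  print(nm,m.sum(),np.median(W[m][:,2]).round(4))
"; python3 flap.py w14 b;python3 flap.py w14 a
```

```text
[ 0.51129037 -0.34612482  0.28920648] [-0.38732893 -0.0880196   0.03992897] [ 0.002  0.002 -0.005 -0.001  0.003 -0.002]
c 70 0.1179
c2 68 0.1179
+y 0 nan
-y 48 0.1249
+x 69 0.1245
-x 67 0.1248
+x-y 57 0.1248
-x-y 59 0.1248
+x+y 0 nan
-x+y 0 nan
1292
-45.5 66 137.9 138.9
-42.5 85 138.1 139.2
-39.5 84 138.1 138.8
-36.5 73 138.5 139.3
-33.5 72 138.2 139.4
-30.5 79 138.1 139.1
-27.5 80 138.3 139.2
-24.5 80 138.2 139.2
-21.5 80 138.2 138.9
-18.5 80 138.1 139.1
-15.5 78 138.1 139.0
-12.5 65 138.4 139.5
-9.5 74 138.1 139.0
-6.5 80 138.2 139.3
-3.5 79 138.5 139.2
-0.5 63 138.4 139.5
2.5 71 138.4 139.2
0
  return _methods._mean(a, axis=axis, dtype=dtype,
  ret = ret.dtype.type(ret / rcount)
```

View pics/w14.png

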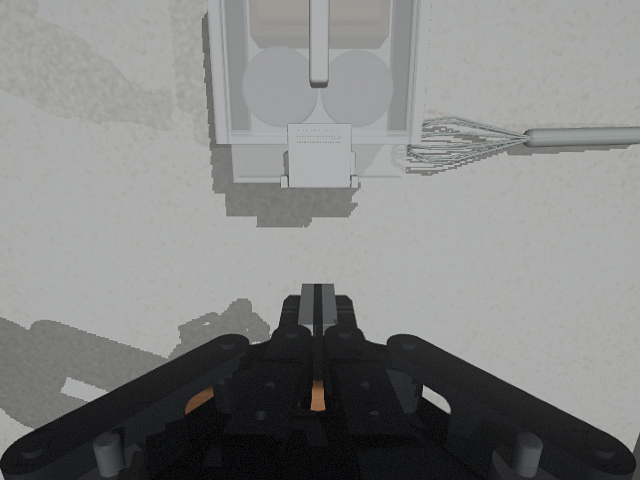

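View pics/s14c.png

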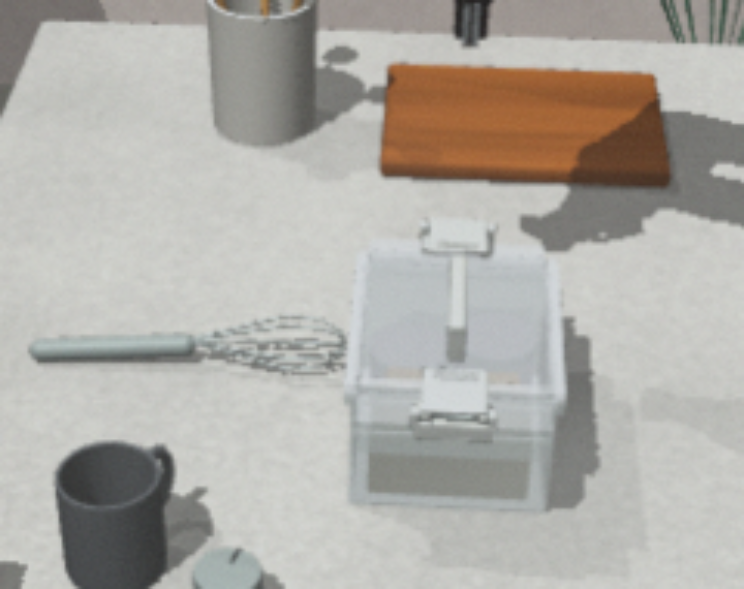

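View pics/t14.png

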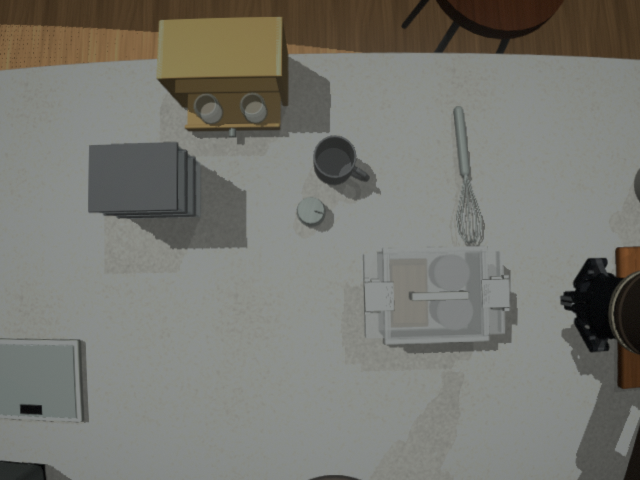

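```bash
python3 - <<'E'
from h import *
for n,t in(('side','s14'),('top','t14')):
  W=cloud(n,t)
  for e,sg in(('a',1),('b',-1)):
    o=sg*(W[...,1]+.1907)-.124
    m=(abs(W[...,0]-.5118)<.02)&(o>-.044)&(o<0)&(W[...,2]>.126)
    c=np.polyfit(o[m],W[m][:,2],1); print(n,e,m.sum(),'z mean',W[m][:,2].mean().round(4),'slope deg (neg=tip up)',np.rad2deg(np.arctan(c[0])).round(2))
  for nm,dx,dy in (('+y',0.05,.089),('-y',.05,-.089),('+x+y',.08,.06),('-x+y',-.08,.06),('+x-y',.08,-.06),('-x-y',-.08,-.06)):
    m=(abs(W[...,0]-.5118-dx)<.004)&(abs(W[...,1]+.1907-dy)<.004)&(W[...,2]>.1)
    print(nm,m.sum(),np.median(W[m][:,2]).round(4))
a=cv2.imread('pics/top0.png').astype(int);b=cv2.imread('pics/t14.png').astype(int);d=abs(a-b).max(2)
print('diff upper-left area (boxes,mug,timer)',(d[120:245,80:375]>40).sum(),'whisk',(d[95:245,445:490]>40).sum())
E
```

```text
side a 200 z mean 0.1322 slope deg (neg=tip up) -2.51
side b 986 z mean 0.4307 slope deg (neg=tip up) 80.58
+y 8 0.1231
-y 4 0.1233
+x+y 6 0.1262
-x+y 3 0.1251
+x-y 3 0.123
-x-y 5 0.1247
top a 580 z mean 0.132 slope deg (neg=tip up) -3.76
top b 2271 z mean 0.4021 slope deg (neg=tip up) 83.27
+y 23 0.125
-y 18 0.1246
+x+y 17 0.1255
-x+y 19 0.1257
+x-y 22 0.1248
-x-y 21 0.1253
diff upper-left area (boxes,mug,timer) 0 whisk 0
```

Request:
carry_out(
  rows=[
    [[0.03,0,0],[0,0,0]],
    [[0.07,0,0],[0,0,0]],
    [[0.11,0,0],[0,0,0]],
    [[0.15,0,0],[0,0,0]],
    [[0.182,0,0.01],[0,0,0]],
  ],
)

```text
t: 25.0
position: [0.5122, -0.1629, 0.2817]
orientation: [0.001, 0.707, 0.707, 0.001]
force: [1.0, -0.1, 1.2]
finger_gap: -0.0002
```

Request:
carry_out(
  rows=[
    [[0,0,0.01],[0,0,0]],
    [[0,0,0.03],[0,0,0]],
    [[0,0,0.04],[0,0,0]],
    [[0,0,0.04],[0,0,0]],
    [[0,0,0.04],[0,0,0]],
  ],
)

```text
t: 25.42
position: [0.5117, -0.1655, 0.2403]
orientation: [-0.001, 0.708, 0.707, -0.0]
force: [0.0, 0.4, 0.4]
finger_gap: -0.0002
```

```bash
python3 - <<'E'
from h import *
s=r.get_state(); print(s['position'],s['joint_velocities'].round(3))
snap('wrist','w15')
W=cloud('wrist','w15'); o=W[...,1]+.1907-.124
m=(abs(W[...,0]-.5118)<.022)&(o>-.045)&(o<.003)&(W[...,2]>.127)
z=W[...,2]
for b in range(-45,3,3):
  k=m&(o*1e3>=b)&(o*1e3<b+3); print(b+1.5,k.sum(),(np.median(z[k])*1e3).round(2))
c=np.polyfit(o[m],z[m],1);print(np.rad2deg(np.arctan(c[0])),c)
for nm,dx,dy in (('+y',0.05,.089),('+x+y',.08,.06),('-x+y',-.08,.06)):
    k=(abs(W[...,0]-.5118-dx)<.003)&(abs(W[...,1]+.1907-dy)<.003)&(W[...,2]>.1); print(nm,k.sum(),np.median(z[k]).round(4))
p=cv2.imread('pics/w15.png');cv2.imwrite('pics/w15c.png',cv2.resize(p[20:240,190:450],None,fx=2.7,fy=2.7))
E
```

```text
[ 0.51171437 -0.16550172  0.24029901] [-0.004 -0.016 -0.021  0.002  0.007 -0.   ]
-43.5 321 132.6
-40.5 259 132.67
-37.5 328 132.63
-34.5 291 132.46
-31.5 302 131.96
-28.5 329 131.83
-25.5 271 131.65
-22.5 322 131.52
-19.5 329 131.36
-16.5 326 131.27
-13.5 268 131.16
-10.5 333 131.03
-7.5 336 130.9
-4.5 338 130.64
-1.5 334 130.5
1.5 331 130.45
-3.0536543838394397 [-0.05334684  0.13043367]
+y 79 0.1248
+x+y 68 0.1247
-x+y 74 0.1249
```

View pics/w15c.png

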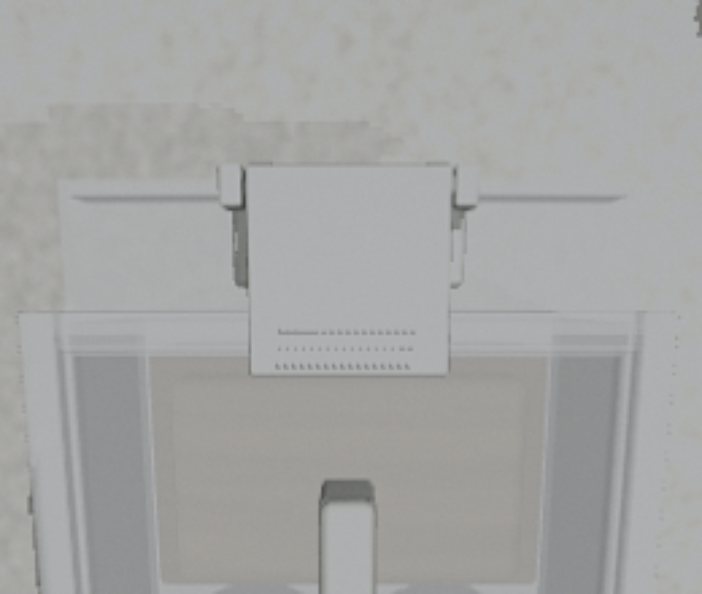

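Request:
carry_out(
  rows=[
    [[0.02,0,0.01],[0,0,0]],
    [[0.05,0,0.035],[0,0,0]],
    [[0.061,0,0.065],[0,0,0]],
    [[0.061,0,0.085],[0,0,0]],
    [[0.061,0,0.097],[0,0,0]],
  ],
)

```text
t: 25.88
position: [0.5117, -0.1038, 0.1425]
orientation: [-0.0, 0.707, 0.707, -0.0]
force: [-0.2, -0.4, 0.0]
finger_gap: -0.0001
```

Request:
carry_out(
  rows=[
    [[0,0,0],[0,0,0]],
    [[0,0,0],[0,0,0]],
    [[0,0,0],[0,0,0]],
    [[0,0,0],[0,0,0]],
    [[0,0,0],[0,0,0]],
  ],
)

```text
t: 26.3
position: [0.5128, -0.1048, 0.1448]
orientation: [0.001, 0.708, 0.707, 0.0]
force: [-0.4, 1.1, -0.4]
finger_gap: -0.0002
```

```bash
python3 -c "
from h import *
s=r.get_state();print(s['position'],s['force'],s['joint_velocities'].round(3))"
```

```text
[ 0.512763   -0.10478324  0.14481459] [-0.4239854   1.07718107 -0.41740836] [ 0.001  0.005  0.005  0.002 -0.006 -0.   ]
```

Request:
carry_out(
  rows=[
    [[0,0,0.003],[0,0,0]],
    [[0,0,0.006],[0,0,0]],
    [[0,0,0.009],[0,0,0]],
    [[0,0,0.0105],[0,0,0]],
    [[0,0,0.0105],[0,0,0]],
  ],
)

```text
t: 26.72
position: [0.5117, -0.1043, 0.1327]
orientation: [-0.0, 0.707, 0.707, -0.0]
force: [-0.1, 0.4, 0.5]
finger_gap: -0.0002
```

Request:
carry_out(
  rows=[
    [[0,0,0.0003],[0,0,0]],
    [[0,0,0.0006],[0,0,0]],
    [[0,0,0.0009],[0,0,0]],
    [[0,0,0.001],[0,0,0]],
    [[0,0,0.001],[0,0,0]],
  ],
)

```text
t: 27.13
position: [0.5121, -0.1044, 0.1322]
orientation: [0.0, 0.707, 0.707, 0.0]
force: [-0.6, -0.3, 0.1]
finger_gap: 0.0002
```

```bash
python3 -c "
from h import *
s=r.get_state();print(s['position'],s['force'],s['joint_velocities'].round(3))"
```

```text
[ 0.51206872 -0.10435295  0.13222617] [-0.62818728 -0.3436001   0.10056496] [ 0.     0.    -0.002  0.     0.002 -0.002]
```

Request:
carry_out(
  rows=[
    [[0,0,0.0002],[0,0,0]],
    [[0,0,0.0004],[0,0,0]],
    [[0,0,0.0005],[0,0,0]],
    [[0,0,0.0005],[0,0,0]],
    [[0,0,0.0005],[0,0,0]],
  ],
)

```text
t: 27.55
position: [0.5121, -0.1044, 0.1317]
orientation: [0.0, 0.707, 0.707, 0.0]
force: [0.7, 0.8, -0.1]
finger_gap: -0.0002
```

Request:
carry_out(
  rows=[
    [[0,0,0.0002],[0,0,0]],
    [[0,0,0.0004],[0,0,0]],
    [[0,0,0.0005],[0,0,0]],
    [[0,0,0.0005],[0,0,0]],
    [[0,0,0.0005],[0,0,0]],
  ],
)

```text
t: 27.97
position: [0.5121, -0.1043, 0.1312]
orientation: [-0.0, 0.707, 0.707, 0.0]
force: [0.3, 0.0, 0.0]
finger_gap: -0.0001
```

Request:
carry_out(
  rows=[
    [[0,0,0.0002],[0,0,0]],
    [[0,0,0.0004],[0,0,0]],
    [[0,0,0.0005],[0,0,0]],
    [[0,0,0.0005],[0,0,0]],
    [[0,0,0.0005],[0,0,0]],
  ],
)

```text
t: 28.38
position: [0.5121, -0.1044, 0.1307]
orientation: [-0.0, 0.707, 0.707, -0.0]
force: [0.2, -0.3, 0.2]
finger_gap: -0.0001
```

Request:
carry_out(
  rows=[
    [[0,0,0.0002],[0,0,0]],
    [[0,0,0.0003],[0,0,0]],
    [[0,0,0.0003],[0,0,0]],
    [[0,0,0.0003],[0,0,0]],
    [[0,0,0.0003],[0,0,0]],
  ],
)

```text
t: 28.8
position: [0.5121, -0.1044, 0.1305]
orientation: [0.0, 0.707, 0.707, 0.0]
force: [-0.8, -0.2, 4.2]
finger_gap: 0.0003
```

Request:
carry_out(
  rows=[
    [[0,0,-0.015],[0,0,0]],
    [[-0.01,0,-0.04],[0,0,0]],
    [[-0.03,0,-0.07],[0,0,0]],
    [[-0.055,0,-0.1],[0,0,0]],
    [[-0.061,0,-0.11],[0,0,0]],
  ],
)

```text
t: 29.22
position: [0.5137, -0.1683, 0.2444]
orientation: [0.003, 0.708, 0.707, 0.001]
force: [0.5, 0.2, 1.2]
finger_gap: 0.0003
```

Request:
carry_out(
  rows=[
    [[0,0,0],[0,0,0]],
    [[0,0,0],[0,0,0]],
    [[0,0,0],[0,0,0]],
    [[0,0,0],[0,0,0]],
    [[0,0,0],[0,0,0]],
  ],
)

```text
t: 29.63
position: [0.5115, -0.1645, 0.2392]
orientation: [-0.001, 0.707, 0.707, -0.0]
force: [0.7, 0.6, -0.0]
finger_gap: 0.0003
```

```bash
python3 - <<'E'
from h import *
s=r.get_state(); print(s['position'],s['orientation'],s['joint_velocities'].round(3))
snap('wrist','w16')
W=cloud('wrist','w16'); o=W[...,1]+.1907-.124
m=(abs(W[...,0]-.5118)<.022)&(o>-.033)&(o<.003)&(W[...,2]>.127)
z=W[...,2]
for b in range(-45,3,6):
  k=(abs(W[...,0]-.5118)<.022)&(o*1e3>=b)&(o*1e3<b+3)&(z>.127); print(b+1.5,k.sum(),(np.median(z[k])*1e3).round(2))
c=np.polyfit(o[m],z[m],1);print(np.rad2deg(np.arctan(c[0])),c)
for nm,dx,dy in (('+y',0.05,.089),('+x+y',.08,.06),('-x+y',-.08,.06),('panel',.04,.04),('panel',.04,-.04),('ledge',.05,.11),('ledge',-.05,.11)):
    k=(abs(W[...,0]-.5118-dx)<.003)&(abs(W[...,1]+.1907-dy)<.003)&(W[...,2]>.1); print(nm,k.sum(),np.median(z[k]).round(4))
E
```

```text
[ 0.51145877 -0.16450514  0.23923197] [-9.68822397e-04  7.07131439e-01  7.07081349e-01 -3.93537719e-04] [-0.001 -0.003 -0.007 -0.001  0.002 -0.003]
-43.5 258 130.68
-37.5 260 131.03
-31.5 326 130.46
-25.5 326 130.45
-19.5 266 130.4
-13.5 334 130.49
-7.5 286 130.47
-1.5 336 130.5
0.05391427824753592 [0.00094098 0.13049556]
+y 75 0.1248
+x+y 69 0.1248
-x+y 66 0.1249
panel 1888 0.3127
panel 49 0.1177
ledge 77 0.1146
ledge 78 0.1146
```

```bash
python3 - <<'E'
from h import *
snap('top','t17'); W=cloud('top','t17')
for e,sg in(('a',1),('b',-1)):
    o=sg*(W[...,1]+.1907)-.124
    m=(abs(W[...,0]-.5118)<.02)&(o>-.044)&(o<0)&(W[...,2]>.126)&(W[...,2]<.16)
    print(e,m.sum(),W[m][:,2].mean() if m.sum() else None, np.rad2deg(np.polyfit(o[m],W[m][:,2],1)[0]) if m.sum()>20 else None)
print(r.job_done())
E
```

```text
a 574 0.13088093277930696 -0.3814717378545834
b 0 None None
the job is handed in; nothing more can be done
None
```

The lid is on the crate and sits flat, both clips are shut, and the job was handed in at about 30 s with the gripper clear of everything.

- **Lid:** I carried it by its handle and lowered it into the crate's mouth; it touched down at about 7 N. Depth readings put its border at about 0.125 m at every point I could see, which is where it should be when seated.
- **Clip force:** I folded each clip over with closed fingers and pressed near its free end until the resistance was gone. The highest reading at any step end was about 8.5 N straight down. On clip b there was about 8 N sideways at the same time, roughly 11 N in all.
- **Clip a (+y end):** The first check showed it about 2.6° short of level, so it had passed the catch but was not on its stop. I pressed it on gently and stopped at 4 N. The next wrist-camera check showed it level to within 0.1°; the coarser top camera read 0.4° off level.
- **Clip b (-y end):** It measured level right after it snapped and was not touched again. My last top-camera check could not see it because the arm was in the way, so its last confirmation is from about 5 s before hand-in.
- **Other items:** The top-camera pictures from before the first move and after clip b was pressed show no change around the mug, timer, whisk or glass containers.

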